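# Clamp the kettle base and switch it on

## Robot

A 7-joint arm with a two-finger parallel gripper is mounted at the origin on the work surface. World frame = base frame: x ahead of the robot, y to its left, z up, the work surface at z = 0. Lengths are in m, angles in rad, forces in N, time in s.
With the tool pointing down it reaches from about 0.4 to 0.75 m from the base axis. Payload 19.5 kg.
Tool frame: the origin (TCP) lies midway between the tips of the shut fingers; the grasp point (between the pads) lies 19 mm behind it; z points along the fingers, y is the direction in which the jaws open and shut (so a half turn about z gives the same grasp; the last joint's range is limited). The gripper opens to 85 mm and grips with 20 to 120 N. Pads are 22 mm wide; open, the fingers measure 114 mm over their backs; the gripper's body (76 mm by 85 mm) begins 54 mm behind the grasp point. The pads swing forward as they close: fully open they stand 13 mm farther back than shut.
Start: joints at [-1.241, 0.707, -0.028, 1.485, 0.022, 0.951, -0.075], TCP at [0.209, 0.536, 0.231] pointing down, gripper open.
Joint ranges: [-2.71, 2.71], [-0.32, 2.16], [-1.57, 1.52], [0, 2.45], [-1.46, 4.6], [0, 2.02], [-2.83, 2.83]. Speed limits (rad/s): [1.89, 1.89, 2.57, 2.57, 3.01, 3.01, 3.01].

## Interface

Orientations are given as a rotation vector (axis times angle).
In Python, from station import status, optics, manip, find_in, cut_out, spot_point gives the robot as it stands. The module is installed in compiled form; this text tells all that it offers.
- The arm moves only by the shell command python3 -m creep 'ROWS'. ROWS is JSON, a list of rows, each a list of 5 numbers: the opening in per cent of the stroke, from 0 (shut) to 100 (fully open), then the shift along the tool's x, y, z in m, then the turn about the tool's z in degrees. A call has 1 to 20 rows; each row shifts and turns the commanded pose from where the row before left it, along the tool's axes as they then stand; what a row does not reach is not made up. A row lasts 1/8 s, in which the tool goes at most 62.5 mm and 10.7 degrees, less where a joint would pass 70% of its speed; a pose out of reach is approached as far as the arm can. A call with a gripper value outside its range is refused whole. The fingers move at their own pace and stop on an object; the grip force is fixed at half the most. Time passes only in rows, so rows that do not move let the fingers close. It gives the time, the measured TCP pose, the force and the opening at its end, in the units of the state.
- status.get_obs(): the state, without advancing time (a new reading comes with each control period).
- optics.grab_frame(name): name is "side" or "top"; returns a dict with "pixels" (420x560x3 uint8, red, green, blue), "range_z" (420x560 float32, m along the optical axis (not along the pixel's ray), 0 where there is no reading), "camera_matrix" (3x3 intrinsics, pixels), "cam_to_world" (4x4, takes a point from camera to world coordinates). Camera axes: x right, y down, z forward; pixel columns grow to the right and rows downward; lengths in m; the calibration is good to about 2 mm. A picture is of the moment at which its call begins.
- manip.sign_off(): hands the job in, once; it reports no verdict.
Trained networks look in a picture, given as the dict that the camera call returned (one of the last four; its "shot" number tells which), for a name from the list of things; names that differ only in an ending like _2 or _b are one class to them, and where a whole thing is asked for, a point or a joint stands for the part that bears it (a point fixed in the world has none). Each returns a list of dicts, best first, with "p" (0 to 1); they miss things now and then, are a little off and sometimes report something else, mostly with a low value. They report only what shows in the picture. A call takes as long as a camera call. They do not tell look-alikes from the thing itself.
- find_in(picture, label): "at" ([x, y, z] in m, in world coordinates, good to about 4 mm: the middle of the surface that is visible of it).
- cut_out(picture, label): "mask" (420x560 bool, what is visible of it).
- spot_point(picture, label): "at" ([x, y, z] in m, in world coordinates, good to about 4 mm: a listed point, or the origin of a listed thing).
The state is a dict: "time_s": time; "joint_pos": joint angles; "qd": joint speeds; "joint_efforts": joint torques, N m; "ee_pos": TCP position; "ee_rot": TCP orientation; "wrist_force": force on the tool from outside, world axes, zero at the start; "torque": the same for the moment, N m; "gripper_width": finger opening in m.
Only numpy, scipy, OpenCV 4.12 (cv2) and the standard library are available. Lean on these libraries where they do the work, as an engineer would, in place of code of your own. Each camera call takes 0.05 s, during which the arm holds its last target.

## Task

Move the sugar tin out of the clamp's bay and stand it wholly on the cork coaster, then slide the kettle base straight into the bay until it rests against the back fence. Wind the handwheel clockwise by its red crank until the orange jaw holds the base snugly against the rubber-faced end stop, and last of all flip the base's red toggle over to the fence side, all the way, to switch it on. Keep the tin upright, and leave the cups, the teaspoon caddy and the honey dipper where they stand.

Things in the scene. Friction and masses are not known exactly. Their poses are not given: they have to be found in the camera images.
- clamp: Fixed clamp on the plank, 0.43 m long. Origin: on the plank at the inside corner of back fence and end stop. x points through the fence (away from the robot), y from the end stop to the jaw, z up. The bay is the open plank at x -140 to 0 mm, y 0 to the jaw. Grey housing 120 x 125 mm, 46 mm high, centre (-100, 342) mm; the handwheel lies flat on it, its upright axis at (-110, 345) mm.
- fence_mid (a point): Middle of the inner face of the aluminium back fence, at its top edge. Fence: 36 mm high, 16 mm thick, face at clamp x = 0, from clamp y = -16 to 174 mm.
- stop_mid (a point): Middle of the rubber-faced aluminium end stop's inner face, at its top edge. Stop: 36 mm high, 16 mm thick, face at clamp y = 0, from clamp x = -110 to 16 mm.
- jaw_face (a point): Centre of the face of the orange jaw plate: 100 mm wide (clamp x -120 to -20 mm), 4 to 38 mm above the plank, 18 mm thick. It moves along clamp y only, with the wheel.
- jaw (a joint): Jaw travel in m: 0 fully open (face at clamp y = 245 mm), growing as the jaw nears the end stop (face at 245 mm minus this value), limit 0.115. With the base pinched against the end stop it reads about 0.105. Geared to the wheel: 70 mm a turn.
- wheel (a joint): Handwheel angle in rad, growing clockwise seen from above (which closes the jaw), 0 to 10.32; starts between 0 and 2.7. It stays where it is left: friction about 0.15 Nm, so 3 N at the crank turns it. Each newton more at the crank gives about 4.5 N at the jaw: 6 to 8 N at the crank is snug.
- wheel_hub (a point): Centre of the handwheel (120 mm across, 12 mm thick) on its upper face, 66 mm above the plank; it turns with the wheel, its x axis pointing to the crank.
- crank_top (a point): Centre of the top of the red crank, an upright round handle 20 mm across whose sleeve spins freely on its pin, on the wheel 50 mm from its axis; it rises 48 mm above the wheel's upper face (top 114 mm above the plank; this point is at its tip).
- kettle_base: Loose black square kettle base, 140 x 140 mm, 28 mm high, about 0.7 kg. Origin: centre of its underside. Low round connector (34 mm across, top 40 mm up) at x = -16 mm; grey switch housing (28 x 44 mm, top 40 mm up) at x = +50 mm, the side to go to the fence. Home: centre at clamp (-70, 70) mm, axes parallel to the clamp's. Starts in front of the bay, x within 0.2 rad of the clamp's.
- toggle (a joint): Toggle angle in rad: 0 is off, leaning 0.5 rad toward the base's -x side; 1.0 is on, leaning 0.5 rad to its +x side (the fence). It stays where it is left; about 1 N at its tip moves it.
- toggle_tip (a point): Tip of the red toggle paddle (52 mm long, 26 mm wide along base y, 10 mm thick). It pivots about base y at base x = +50 mm, 38 mm above the base's underside; the tip is about 84 mm up when off or on, 90 mm midway.
- sugar_tin: Loose round stainless sugar tin, 76 mm across (79 mm at the lid rim), 95 mm high, about 0.3 kg, lid fixed. Origin: centre of its underside. On top a black round knob, 24 mm across, from 95 to 127 mm above the origin, to lift it by. It starts in the bay.
- coaster: Fixed round cork coaster, 130 mm across, 5 mm thick. Origin: centre of its underside, on the plank.
- cup_white: White porcelain cup with blue pattern, 80 mm across, 75 mm high, handle to its +y. Origin: centre of its underside. A bystander.
- cup_blue: Blue porcelain cup with white pattern, 80 mm across, 75 mm high, handle to its +y. Origin: centre of its underside. A bystander.
- spoon_caddy: Silver teaspoon caddy, 68 mm across, 95 mm high, spoons reach 156 mm. Origin: centre of its underside. A bystander.
- honey_dipper: Yellow plastic honey dipper lying on its two feet, 150 mm long along its x, 33 mm high. Origin: on the plank under its middle. A bystander.
Mind the look-alikes: they are no part of the job. Several things look just like the kettle_base: the one meant starts nearest to the robot's base.

How it is judged:
By the outcome, as a careful person would: the job done as asked, in the order asked, and still so for the second after the job is handed in, with the robot touching nothing.
It also fails if it takes over 72 s, if anything falls off the work surface, if the arm or the gripper's body presses on something with over 40 N, if the wrist force passes 120 N, or if a joint passes its speed limit or range.

## Working session

There is one attempt and no reset: what is moved stays moved. The work goes in short steps, Python scripts to look and compute and a shell command to move; the robot and the scene stay as the last step left them, time stands still between calls to the robot, and variables do not carry over. Pictures are saved under pics/ and viewed, and the job is handed in when it is done.

```bash
mkdir -p pics; ls; cat > h.py <<'E'
import numpy as np, cv2
from station import status, optics, manip, find_in, cut_out, spot_point
def save(f,name,crop=None,scale=1):
    im=f["pixels"][:,:,::-1].copy()
    if crop: r0,r1,c0,c1=crop; im=im[r0:r1,c0:c1]
    if scale!=1: im=cv2.resize(im,None,fx=scale,fy=scale,interpolation=cv2.INTER_CUBIC)
    cv2.imwrite("pics/"+name,im)
def cloud(f):
    z=f["range_z"];K=f["camera_matrix"];T=f["cam_to_world"]
    v,u=np.mgrid[:z.shape[0],:z.shape[1]]
    P=np.stack([(u-K[0,2])/K[0,0]*z,(v-K[1,2])/K[1,1]*z,z],-1)
    W=P@T[:3,:3].T+T[:3,3]; W[z<=0]=np.nan
    return W
def proj(f,p):
    K=f["camera_matrix"];T=f["cam_to_world"]
    c=(np.asarray(p)-T[:3,3])@T[:3,:3]; q=K@c; return q[:2]/q[2]
E
python3 - <<'E'
from h import *
np.set_printoptions(precision=4,suppress=True)
o=status.get_obs(); print(o)
for n in("side","top"):
    f=optics.grab_frame(n); save(f,n+"0.png"); print(n,f["camera_matrix"],f["cam_to_world"])
    for l in ["kettle_base","sugar_tin","coaster","fence_mid","stop_mid","jaw_face","wheel_hub","crank_top","toggle_tip","clamp","cup_white","cup_blue","spoon_caddy","honey_dipper"]:
        print(l,[(np.round(d["at"],3).tolist(),round(d["p"],2)) for d in spot_point(f,l)][:4])
E
```

```text
pics
{'time_s': 0.0, 'joint_pos': array([-1.2407,  0.7071, -0.0276,  1.485 ,  0.022 ,  0.9509, -0.0755]), 'qd': array([-0.001 ,  0.0007,  0.0002, -0.0014, -0.    , -0.001 ,  0.0008]), 'joint_efforts': array([  0.0013, -88.322 ,   1.2353, -23.6143,   0.017 ,   0.0071,
        -0.    ]), 'ee_pos': array([0.2088, 0.5355, 0.2308]), 'ee_rot': array([-0.5806, -3.0873,  0.0018]), 'wrist_force': array([-0.1643, -0.0103, -0.035 ]), 'torque': array([0.0221, 0.0153, 0.0296]), 'gripper_width': 0.08518426068540286}
side [[491.9891   0.     278.9754]
 [  0.     491.9891 203.3736]
 [  0.       0.       1.    ]] [[ 0.9999 -0.0121  0.0102  0.5222]
 [-0.0157 -0.6638  0.7477 -1.3376]
 [-0.0023 -0.7478 -0.664   1.2892]
 [ 0.      0.      0.      1.    ]]
kettle_base [([0.306, 0.445, -0.003], 0.81), ([0.316, -0.441, 0.004], 0.8), ([0.546, 0.415, 0.0], 0.67)]
sugar_tin [([0.615, -0.053, 0.005], 0.8)]
coaster [([0.527, -0.302, -0.0], 0.66), ([0.789, 0.027, -0.003], 0.44), ([0.676, -0.049, 0.035], 0.39)]
fence_mid [([0.678, -0.046, 0.034], 0.92), ([0.614, -0.052, 0.006], 0.62)]
stop_mid [([0.64, -0.133, 0.0
[... 1203 characters left out ...]
 0.109, 0.022], 0.63), ([0.725, -0.304, 0.0], 0.47)]
wheel_hub [([0.525, 0.202, 0.066], 0.66)]
crank_top [([0.577, 0.203, 0.113], 0.94), ([0.753, 0.293, -0.001], 0.58), ([0.642, -0.134, 0.04], 0.23)]
toggle_tip [([0.548, 0.438, 0.087], 0.63), ([0.688, -0.125, -0.004], 0.63), ([0.291, -0.448, 0.083], 0.48), ([0.298, 0.422, 0.082], 0.48)]
clamp [([0.689, -0.127, 0.001], 0.92)]
cup_white [([0.729, -0.304, -0.003], 0.84), ([0.578, 0.203, 0.11], 0.33)]
cup_blue [([0.59, -0.508, 0.001], 0.7), ([0.73, -0.304, -0.002], 0.27)]
spoon_caddy [([0.752, 0.296, 0.0], 0.8), ([0.686, -0.125, 0.0], 0.45), ([0.582, 0.109, 0.02], 0.39)]
honey_dipper [([0.793, 0.021, 0.003], 0.8), ([0.643, -0.137, 0.039], 0.64)]
```

View pics/side0.png

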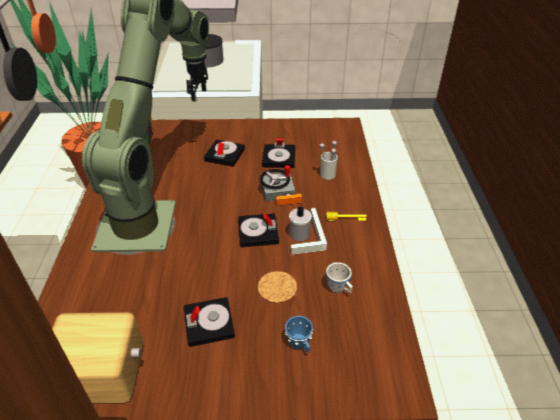

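View pics/top0.png

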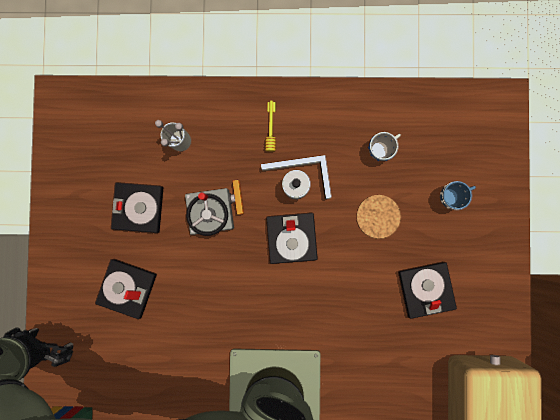

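The true kettle base is the one at top-image (291,238), about 0.46 m from the robot. Its look-alikes at (136,208), (126,289) and (428,290) are all at least 0.54 m away. The tin is at (296,184), with a single candidate; the coaster is at (379,216), the crank at (202,196) and the jaw at (238,197). Next I'll measure exact geometry from the depth images.

```bash
python3 - <<'E'
from h import *
np.set_printoptions(precision=4,suppress=True)
for n in("top","side"):
    f=optics.grab_frame(n); W=cloud(f)
    if n=="top": save(f,"crop_top.png",(140,280,180,420),3)
    else: save(f,"crop_side.png",(160,310,220,380),4)
    X,Y,Z=W[...,0],W[...,1],W[...,2]
    print(n,"plank z",np.nanmedian(Z[(abs(X-.45)<.05)&(abs(Y+.2)<.04)]))
    # fence & stop top
    for lab,box in(("fence",(.64,.72,-.115,.045)),("stop",(.57,.70,-.17,-.11))):
        m=(X>box[0])&(X<box[1])&(Y>box[2])&(Y<box[3])&(Z>.030)&(Z<.042)
        P=W[m][:,:2]; c=P.mean(0); u,s,v=np.linalg.svd(P-c); d=v[0]*np.sign(v[0][np.argmax(abs(v[0]))]); t=(P-c)@d
        print(lab,m.sum(),c,np.median(Z[m]),"dir",d,np.degrees(np.arctan2(d[1],d[0])),"ext",t.min(),t.max(),"halfw",np.ptp((P-c)@v[1]))
    # base top
    m=(X>.36)&(X<.56)&(Y>-.15)&(Y<.05)&(Z>.020)&(Z<.034)
    r=cv2.minAreaRect(W[m][:,:2].astype(np.float32)*1000); print("base",m.sum(),r,np.median(Z[m]))
    m=(X>.36)&(X<.56)&(Y>-.15)&(Y<.05)&(Z>.036)&(Z<.045)
    print("conn/housing mean",np.median(W[m],0) )
    m=(X>.4)&(X<.56)&(Y>-.15)&(Y<.05)&(Z>.06)&(Z<.1)
    print("toggle",W[m].mean(0),W[m].max(0),m.sum())
    m=(X>.55)&(X<.67)&(Y>-.1)&(Y<.01)&(Z>.115)&(Z<.14); print("knob",m.sum(),W[m].mean(0),np.ptp(W[m],0),Z[m].max())
    m=(X>.55)&(X<.67)&(Y>-.11)&(Y<.01)&(Z>.088)&(Z<.105); print("lid",m.sum(),cv2.minEnclosingCircle(W[m][:,:2].astype(np.float32)*1000),np.median(Z[m]))
    m=(X>.45)&(X<.61)&(Y>-.38)&(Y<-.22)&(Z>.0035)&(Z<.012); print("coaster",m.sum(),W[m].mean(0),cv2.minEnclosingCircle(W[m][:,:2].astype(np.float32)*1000))
    m=(X>.45)&(X<.62)&(Y>.12)&(Y<.28)&(Z>.100)&(Z<.13); print("crank",m.sum(),W[m].mean(0),np.ptp(W[m],0))
    m=(X>.42)&(X<.62)&(Y>.1)&(Y<.30)&(Z>.060)&(Z<.072); print("wheel",m.sum(),cv2.minEnclosingCircle(W[m][:,:2].astype(np.float32)*1000),np.median(Z[m]))
    m=(X>.5)&(X<.66)&(Y>.07)&(Y<.17)&(Z>.033)&(Z<.043); r=cv2.minAreaRect(W[m][:,:2].astype(np.float32)*1000); print("jaw",m.sum(),r)
E
```

```text
top plank z -7.516623613446072e-05
fence 298 [ 0.6812 -0.0354] 0.035697886023964176 dir [-0.1534  0.9882] 98.82432363244841 ext -0.07922235905166095 0.08203640862946963 halfw 0.01691636858513089
stop 248 [ 0.6439 -0.1373] 0.03569055264081755 dir [0.9809 0.1944] 11.211638856043406 ext -0.06478009580609312 0.05772238843531637 halfw 0.027346275393045273
base 1804 ((461.6890563964844, -43.29340362548828), (140.0254669189453, 140.00137329101562), 5.619106769561768) 0.028780544472206904
conn/housing mean [ 0.458  -0.0429  0.0393]
toggle [ 0.4941 -0.0402  0.0763] [ 0.5067 -0.028   0.0898] 70
knob 59 [ 0.6141 -0.0533  0.1264] [0.0226 0.0192 0.0139] 0.1337304591825863
lid 546 ((614.56103515625, -54.019039154052734), 39.45561981201172) 0.09495004683897179
coaster 1133 [ 0.5308 -0.3002  0.0061] ((529.2368774414062, -303.78594970703125), 107.47935485839844)
crank 45 [0.5749 0.2057 0.1125] [0.0192 0.0188 0.0191]
wheel 599 ((526.1622924804688, 199.8577117919922), 60.75420379638672) 0.0653189597367616
jaw 282 ((565.6862182617188, 137.7808837890625), (119.83208465576172, 67.56243896484375), 7.253837
[... 414 characters left out ...]
39.74574279785156, 148.4622344970703), 5.698138236999512) 0.027951689578860517
conn/housing mean [ 0.4574 -0.0479  0.0381]
toggle [ 0.4925 -0.0457  0.074 ] [ 0.5036 -0.0318  0.086 ] 38
knob 36 [ 0.612  -0.0591  0.1225] [0.0182 0.0226 0.0138] 0.12898931109212364
lid 230 ((613.7132568359375, -57.16069793701172), 41.47232437133789) 0.0940375687453836
coaster 577 [ 0.5265 -0.3039  0.0057] ((527.982421875, -295.5194396972656), 101.5223617553711)
crank 22 [0.5741 0.2007 0.109 ] [0.0162 0.024  0.0144]
wheel 204 ((526.2401123046875, 194.80087280273438), 63.93476867675781) 0.0637902919230039
jaw 143 ((563.5164184570312, 125.44137573242188), (61.581607818603516, 122.27076721191406), 86.18936920166016)
```

```bash
cat > clampfit.py <<'E'
from h import *
from scipy.optimize import least_squares
def fit(W,g=(.689,-.128,.155)):
    X,Y,Z=W[...,0],W[...,1],W[...,2]
    z=np.array(g)
    for it in range(4):
        c,s=np.cos(z[2]),np.sin(z[2])
        a=(X-z[0])*c+(Y-z[1])*s; b=-(X-z[0])*s+(Y-z[1])*c
        top=(Z>.031)&(Z<.041)
        F=W[top&(abs(a-.008)<.016)&(b>.005)&(b<.185)][:,:2]
        S=W[top&(abs(b+.008)<.016)&(a>-.12)&(a<-.005)][:,:2]
        def res(q):
            c,s=np.cos(q[2]),np.sin(q[2])
            aF=(F[:,0]-q[0])*c+(F[:,1]-q[1])*s; bS=-(S[:,0]-q[0])*s+(S[:,1]-q[1])*c
            return np.r_[aF-.008,bS+.008]
        z=least_squares(res,z).x
    return z,len(F),len(S)
def toC(z,p):
    c,s=np.cos(z[2]),np.sin(z[2]); d=np.asarray(p)[:2]-z[:2]
    return np.array([c*d[0]+s*d[1],-s*d[0]+c*d[1]])*1000
def fromC(z,p):
    c,s=np.cos(z[2]),np.sin(z[2]); p=np.asarray(p)/1000
    return z[:2]+np.array([c*p[0]-s*p[1],s*p[0]+c*p[1]])
E
python3 - <<'E'
from clampfit import *
np.set_printoptions(precision=4,suppress=True)
for n in("top","side"):
    f=optics.grab_frame(n); W=cloud(f); z,a,b=fit(W); print(n,z,np.degrees(z[2]),a,b)
    hub={"top":(.5262,.1999),"side":(.5262,.1948)}[n]; print("hub",toC(z,hub)); 
    cr={"top":(.5749,.2057),"side":(.5741,.2007)}[n]; print("crank",toC(z,cr)-toC(z,hub))
    base={"top":(.4617,-.0433),"side":(.4598,-.0462)}[n]; print("base",toC(z,base))
    tin={"top":(.6146,-.0540),"side":(.6137,-.0575)}[n]; print("tin",toC(z,tin))
    X,Y,Z=W[...,0],W[...,1],W[...,2]
    c,s=np.cos(z[2]),np.sin(z[2]); A=(X-z[0])*c+(Y-z[1])*s; B=-(X-z[0])*s+(Y-z[1])*c
    m=(A>-.125)&(A<-.015)&(B>.20)&(B<.275)&(Z>.034)&(Z<.043); print("jaw",m.sum(),A[m].min(),A[m].max(),np.percentile(B[m],[1,50,99]))
    rgb=f["pixels"].astype(int); o=(rgb[...,0]>180)&(rgb[...,1]>90)&(rgb[...,1]<170)&(rgb[...,2]<80)&(A>-.125)&(A<-.015)&(B>.19)&(B<.275); print("orange B",np.percentile(B[o],[1,50,99]),o.sum())
    m=(abs(Z-.005)<.004)&(abs(X-.53)<.08)&(abs(Y+.302)<.08)&(rgb[...,0]>170); r=cv2.fitEllipse(cv2.convexHull((W[m][:,:2]*1000).astype(np.float32))); print("coaster",r)
    print(rgb[216 if n=='top' else 287,379 if n=='top' else 277])
E
```

```text
top [ 0.6868 -0.124   0.1517] 8.694378872549034 297 184
hub [-109.8257  344.4363]
crank [49.0171 -1.6283]
base [-210.3475  113.781 ]
tin [-60.822  80.091]
jaw 199 -0.1193602212807236 -0.020643746496653417 [0.2444 0.2533 0.2723]
orange B [0.245  0.2534 0.261 ] 177
coaster ((528.8087768554688, -300.24688720703125), (126.59207153320312, 127.23790740966797), 58.38714599609375)
[207 151  93]
side [ 0.6849 -0.1285  0.1516] 8.684299414600169 129 102
hub [-108.1005  343.5179]
crank [48.2417 -1.4001]
base [-210.1278  115.3067]
tin [-59.6984  80.8989]
jaw 74 -0.11918917829162416 -0.020616372185339855 [0.24   0.2531 0.265 ]
orange B [0.2451 0.2549 0.2656] 77
coaster ((528.9464721679688, -300.4901123046875), (126.84986877441406, 131.15335083007812), 3.816877841949463)
[228 167  91]
```

View pics/crop_top.png

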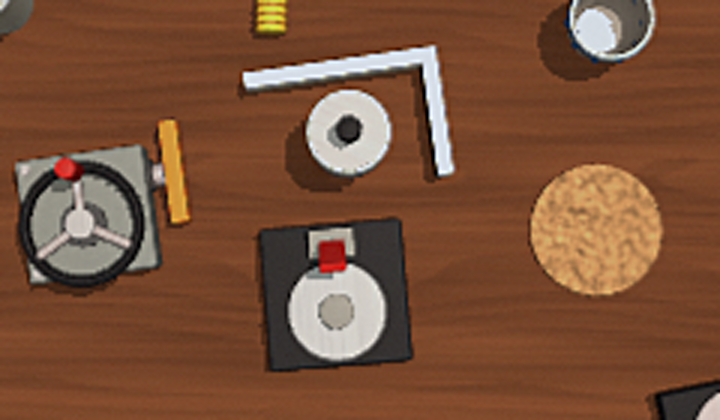

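View pics/crop_side.png

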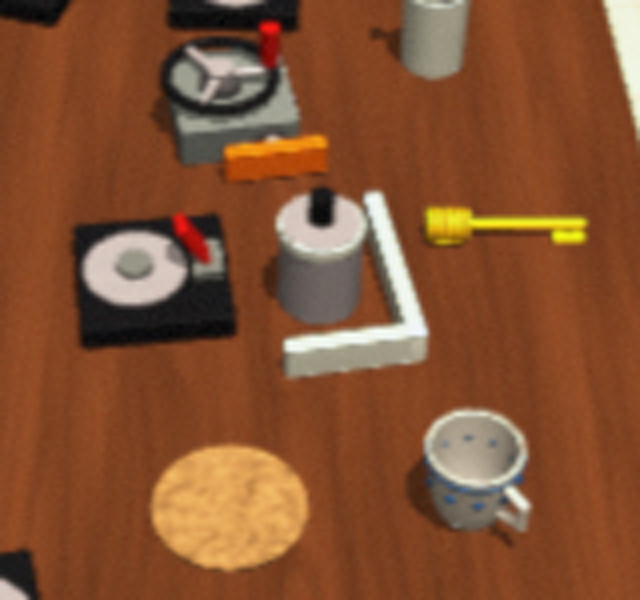

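Clamp yaw is 8.69°, its origin is about (0.686,-0.126), and the wheel is near 0, so the jaw is fully open. The crops confirm my picks: the base has its toggle off and leaning towards the robot. First I'll turn the tool to line up with the clamp.

```bash
cat > go.py <<'E'
from h import *
import sys
from scipy.spatial.transform import Rotation as R
np.set_printoptions(precision=4,suppress=True)
def to(p,phi=None):
    o=status.get_obs(); M=R.from_rotvec(o["ee_rot"]).as_matrix()
    d=M.T@(np.array(p)-o["ee_pos"]); ph=np.degrees(np.arctan2(M[1,1],M[0,1]))
    print("t",round(o["time_s"],3),"pos",o["ee_pos"],"phi_y %.2f"%ph,"tilt z",M[:,2],"F",o["wrist_force"],"w %.4f"%o["gripper_width"])
    print("shift mm",d*1000,"turn(toolz deg)",None if phi is None else -(phi-ph))
if __name__=="__main__":
    a=list(map(float,sys.argv[1:])); to(a[:3],a[3] if len(a)>3 else None)
E
python3 -m creep '[[100,0,0,0,-10],[100,0,0,0,-10],[100,0,0,0,-10],[100,0,0,0,0]]'; python3 go.py 0.6137 -0.0555 0.2 98.7
```

```text
time_s: 2.2
ee_pos: [0.2091, 0.5356, 0.2312]
ee_rot: [0.236, -3.132, 0.0]
wrist_force: [0.2, 0.5, -0.0]
gripper_width: 0.0852
t 2.2 pos [0.2091 0.5356 0.2312] phi_y 98.63 tilt z [-0.0004 -0.     -1.    ] F [ 0.2387  0.5014 -0.0326] w 0.0852
shift mm [-311.3981 -645.1387   31.1067] turn(toolz deg) -0.07235945530619858
```

```bash
python3 -m creep '[[80,-0.022,-0.046,0.002,0],[80,-0.022,-0.046,0.002,0],[80,-0.022,-0.046,0.002,0],[80,-0.022,-0.046,0.002,0],[80,-0.022,-0.046,0.002,0],[80,-0.022,-0.046,0.002,0],[80,-0.022,-0.046,0.002,0],[80,-0.022,-0.046,0.002,0],[80,-0.022,-0.046,0.002,0],[80,-0.022,-0.046,0.002,0],[80,-0.022,-0.046,0.002,0],[80,-0.022,-0.046,0.002,0],[80,-0.022,-0.046,0.002,0],[80,-0.022,-0.046,0.002,0],[80,0,0,0,0],[80,0,0,0,0]]'; python3 go.py 0.6137 -0.0555 0.1 98.7
python3 - <<'E'
from h import *
for n in("top","side"):
    f=optics.grab_frame(n); save(f,"a_"+n+".png",(60,300,160,480) if n=="top" else (60,300,180,420),2); print(proj(f,status.get_obs()["ee_pos"]))
E
```

```text
time_s: 4.2
ee_pos: [0.6105, -0.0537, 0.2032]
ee_rot: [0.234, -3.132, -0.001]
wrist_force: [-0.5, 0.9, 0.1]
gripper_width: 0.0687
t 4.2 pos [ 0.6105 -0.0537  0.2032] phi_y 98.55 tilt z [-0.0005  0.0003 -1.    ] F [-0.4971  0.9059  0.1076] w 0.0687
shift mm [ -2.9773  -2.2593 103.1681] turn(toolz deg) -0.15129229286171153
[295.62458142 180.31835826]
[299.63476789 191.14416787]
```

View pics/a_side.png

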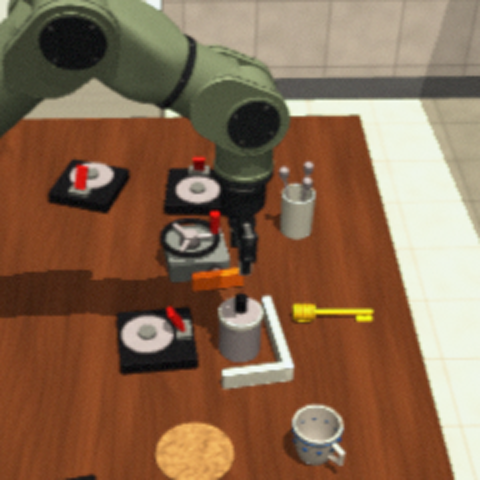

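View pics/a_top.png

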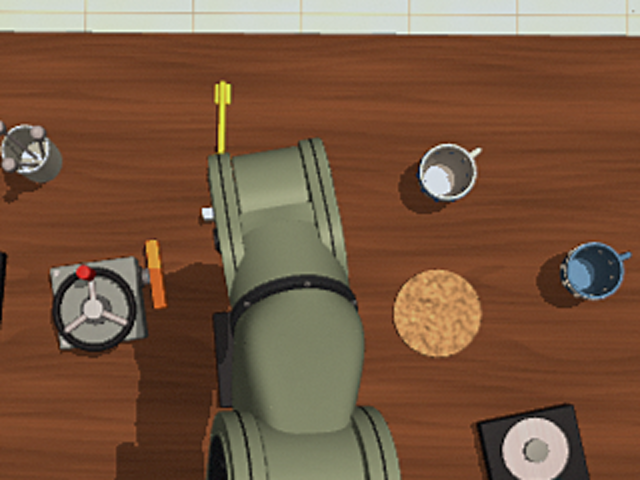

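```bash
python3 - <<'E'
from h import *
f=optics.grab_frame("side"); save(f,"b_side.png",(140,250,260,340),7); W=cloud(f)
np.set_printoptions(precision=4,suppress=True)
X,Y,Z=W[...,0],W[...,1],W[...,2]
m=(Z>.19)&(Z<.26)&(abs(X-.61)<.06)&(abs(Y+.054)<.09)
for lo in np.arange(.19,.26,.01):
    k=m&(Z>=lo)&(Z<lo+.01)
    if k.sum(): print(round(lo,3),k.sum(),W[k].min(0),W[k].max(0))
print(optics is None)
E
```

```text
0.2 1 [ 0.6132 -0.0907  0.2094] [ 0.6132 -0.0907  0.2094]
0.21 15 [ 0.5923 -0.1007  0.2102] [ 0.623  -0.015   0.2193]
0.22 19 [ 0.5923 -0.1052  0.2226] [ 0.6259 -0.0118  0.229 ]
0.23 23 [ 0.5919 -0.1057  0.2303] [ 0.6259 -0.0163  0.2396]
0.24 6 [ 0.5919 -0.101   0.2402] [ 0.6118 -0.0096  0.2474]
0.25 14 [ 0.5916 -0.1193  0.2502] [ 0.6301 -0.0121  0.26  ]
False
```

View pics/b_side.png

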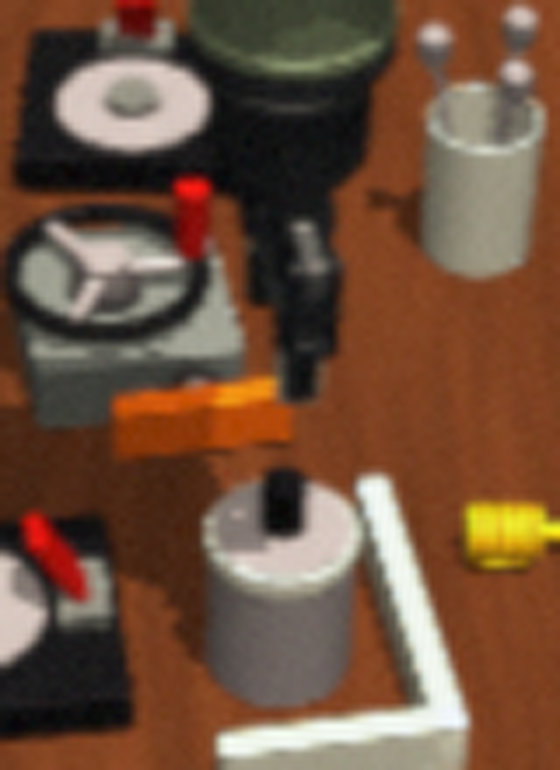

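```bash
python3 -m creep '[[65,-0.003,-0.002,0.025,0],[65,0,0,0.03,0],[65,0,0,0.025,0],[65,0,0,0.015,0],[65,0,0,0.007,0],[65,0,0,0,0]]'; python3 go.py 0.6137 -0.0555 0.1 98.7; python3 -m creep '[[0,0,0,0,0],[0,0,0,0,0],[0,0,0,0,0],[0,0,0,0,0],[0,0,0,0,0]]'
```

```text
time_s: 5.1
ee_pos: [0.6141, -0.0557, 0.1016]
ee_rot: [-0.238, 3.132, -0.0]
wrist_force: [0.1, 0.3, -0.0]
gripper_width: 0.0556
t 5.1 pos [ 0.6141 -0.0557  0.1016] phi_y 98.70 tilt z [ 0.0002 -0.0001 -1.    ] F [ 0.149   0.3217 -0.032 ] w 0.0556
shift mm [0.3192 0.2923 1.5776] turn(toolz deg) -0.0024152840930184993
time_s: 5.72
ee_pos: [0.6143, -0.0557, 0.1021]
ee_rot: [-0.238, 3.131, 0.0]
wrist_force: [-1.4, 1.2, 5.6]
gripper_width: 0.0222
```

```bash
python3 -m creep '[[0,0,0,-0.02,0],[0,0,0,-0.03,0],[0,0,0,-0.02,0],[0,0,0,0,0]]'; python3 go.py 0.529 -0.301 0.172 98.7; python3 - <<'E'
from h import *
f=optics.grab_frame("side"); save(f,"c_side.png",(110,330,200,420),3)
E
```

```text
time_s: 6.22
ee_pos: [0.6144, -0.0559, 0.1723]
ee_rot: [-0.238, 3.131, -0.001]
wrist_force: [-0.2, 0.8, -3.9]
gripper_width: 0.0222
t 6.225 pos [ 0.6144 -0.0559  0.1723] phi_y 98.69 tilt z [ 0.0019 -0.0002 -1.    ] F [-0.1589  0.796  -3.9275] w 0.0222
shift mm [ 121.4091 -229.3642    0.2268] turn(toolz deg) -0.014460869744169713
```

View pics/c_side.png

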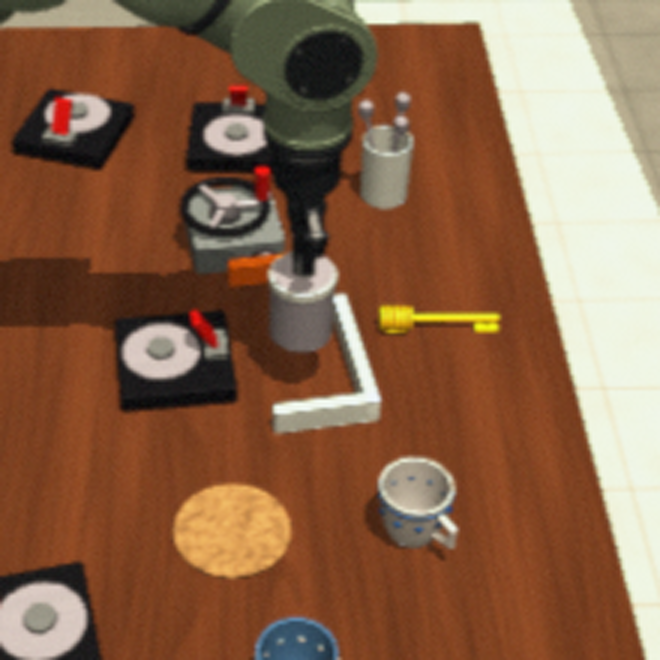

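```bash
python3 -m creep '[[0,0.008,-0.017,0,0],[0,0.015,-0.028,0,0],[0,0.015,-0.028,0,0],[0,0.015,-0.028,0,0],[0,0.015,-0.028,0,0],[0,0.015,-0.028,0,0],[0,0.015,-0.028,0,0],[0,0.015,-0.028,0,0],[0,0.008,-0.016,0,0],[0,0,0,0.02,0],[0,0,0,0.02,0],[0,0,0,0.015,0],[0,0,0,0,0]]'; python3 go.py 0.529 -0.301 0.107 98.7; python3 - <<'E'
from h import *
f=optics.grab_frame("side"); save(f,"d_side.png",(160,380,200,420),3)
E
```

```text
time_s: 7.9
ee_pos: [0.5286, -0.3002, 0.1154]
ee_rot: [0.239, -3.131, -0.002]
wrist_force: [0.1, -0.8, -2.9]
gripper_width: 0.0223
t 7.9 pos [ 0.5286 -0.3002  0.1154] phi_y 98.72 tilt z [-0.0016  0.0009 -1.    ] F [ 0.1456 -0.7616 -2.8573] w 0.0223
shift mm [-0.2763 -0.8772  8.3522] turn(toolz deg) 0.01536110271359803
```

View pics/d_side.png

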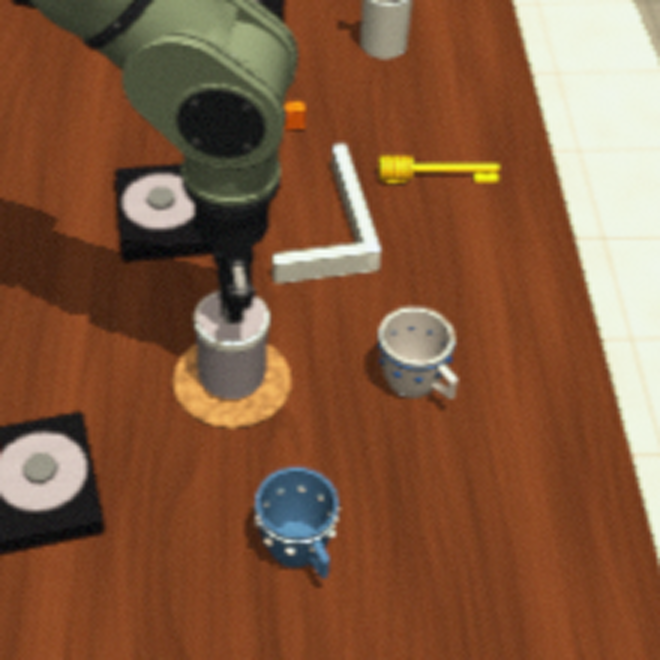

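```bash
python3 -m creep '[[0,0,0,0.004,0],[0,0,0,0.003,0],[0,0,0,0.001,0],[0,0,0,0,0]]'; python3 go.py 0.529 -0.301 0.107 98.7
```

```text
time_s: 8.45
ee_pos: [0.529, -0.3005, 0.1084]
ee_rot: [-0.238, 3.133, -0.0]
wrist_force: [0.7, -0.4, -4.0]
gripper_width: 0.0218
t 8.45 pos [ 0.529  -0.3005  0.1084] phi_y 98.70 tilt z [ 0.     -0.0001 -1.    ] F [ 0.6531 -0.3919 -4.0213] w 0.0218
shift mm [ 0.085  -0.4619  1.372 ] turn(toolz deg) -0.0029474572846766023
```

```bash
python3 -m creep '[[0,0,0,0.001,0],[0,0,0,0.001,0],[0,0,0,0,0]]'; python3 -m creep '[[30,0,0,0,0],[55,0,0,0,0],[55,0,0,0,0],[55,0,0,-0.02,0],[55,0,0,-0.035,0],[55,0,0,-0.035,0]]'; python3 go.py 0.5085 -0.0404 0.15 95.65
```

```text
time_s: 8.82
ee_pos: [0.5292, -0.3005, 0.1071]
ee_rot: [-0.238, 3.132, -0.001]
wrist_force: [-2.4, 2.0, 8.4]
gripper_width: 0.0221
time_s: 9.57
ee_pos: [0.5289, -0.3005, 0.1973]
ee_rot: [0.238, -3.132, -0.0]
wrist_force: [-0.6, 0.2, 0.6]
gripper_width: 0.0468
t 9.575 pos [ 0.5289 -0.3005  0.1973] phi_y 98.70 tilt z [-0.0002  0.0001 -1.    ] F [-0.558   0.2284  0.6125] w 0.0468
shift mm [-19.1707 260.1482  47.3461] turn(toolz deg) 3.0493724865116434
```

```bash
python3 - <<'E'
from clampfit import *
np.set_printoptions(precision=4,suppress=True)
for n in("top","side"):
    f=optics.grab_frame(n); W=cloud(f); save(f,"e_"+n+".png",(120,330,180,460),2)
    X,Y,Z=W[...,0],W[...,1],W[...,2]
    m=(X>.36)&(X<.58)&(Y>-.15)&(Y<.05)&(Z>.020)&(Z<.034)
    r=cv2.minAreaRect(W[m][:,:2].astype(np.float32)*1000); print(n,"base",m.sum(),r)
    m=(X>.485)&(X<.54)&(Y>-.1)&(Y<.02)&(Z>.036)&(Z<.044)
    print("housing",m.sum(),W[m].min(0),W[m].max(0))
    m=(X>.45)&(X<.61)&(Y>-.38)&(Y<-.22)&(Z>.086)&(Z<.105); print("lid",m.sum(),cv2.minEnclosingCircle(W[m][:,:2].astype(np.float32)*1000),np.median(Z[m]))
E
```

```text
top base 1818 ((482.1597900390625, -62.199424743652344), (177.34666442871094, 181.6680145263672), 5.639845848083496)
housing 81 [ 0.4979 -0.0594  0.036 ] [ 0.5247 -0.0068  0.0438]
lid 284 ((530.1356201171875, -297.30218505859375), 39.271240234375) 0.09929773067080705
side base 708 ((451.7218322753906, -47.70896911621094), (124.44483947753906, 145.32937622070312), 6.2686591148376465)
housing 12 [ 0.4958 -0.0711  0.0361] [ 0.5068 -0.0342  0.0422]
lid 328 ((529.4215087890625, -301.5350036621094), 41.871337890625) 0.09837269972892249
```

View pics/e_side.png

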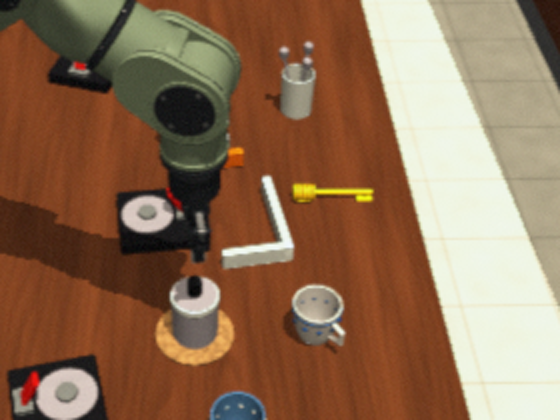

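```bash
python3 -m creep '[[75,-0.001,0.02,0,1],[75,-0.003,0.035,0,1],[75,-0.003,0.035,0,1],[75,-0.003,0.035,0,0],[75,-0.003,0.035,0,0],[75,-0.003,0.035,0,0],[75,-0.003,0.035,0,0],[75,-0.001,0.03,0,0],[75,0,0,0.02,0],[75,0,0,0.02,0],[75,0,0,0,0]]'; python3 go.py 0.5105 -0.0399 0.12 95.65;  python3 - <<'E'
from h import *
f=optics.grab_frame("side"); save(f,"f_side.png",(130,270,220,360),5)
E
```

```text
time_s: 11.05
ee_pos: [0.5196, -0.0399, 0.1552]
ee_rot: [0.156, -3.135, -0.0]
wrist_force: [0.0, 0.5, 0.3]
gripper_width: 0.0639
t 11.05 pos [ 0.5196 -0.0399  0.1552] phi_y 95.71 tilt z [-0.0024  0.     -1.    ] F [0.0489 0.5337 0.3342] w 0.0639
shift mm [ 8.9327  0.8792 35.2291] turn(toolz deg) 0.061524028022319044
```

View pics/f_side.png

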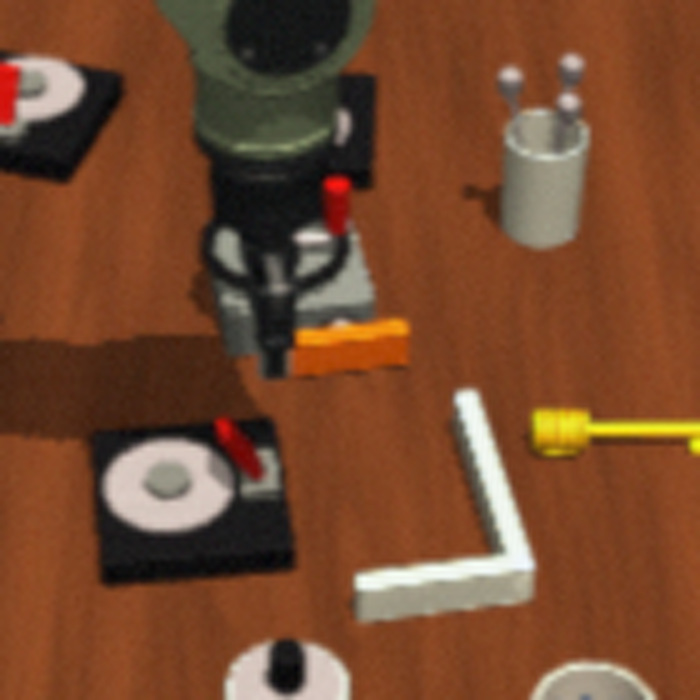

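```bash
python3 -m creep '[[75,0.009,0.001,0.02,0],[75,0,0,0.03,0],[75,0,0,0.03,0],[75,0,0,0.02,0],[75,0,0,0.015,0],[75,0,0,0.007,0],[75,0,0,0,0],[75,0,0,0,0]]'; python3 go.py 0.5105 -0.0399 0.03 95.65;  python3 - <<'E'
from h import *
f=optics.grab_frame("side"); save(f,"g_side.png",(130,270,220,360),5)
E
```

```text
time_s: 12.1
ee_pos: [0.5115, -0.0399, 0.0349]
ee_rot: [-0.156, 3.137, -0.0]
wrist_force: [0.1, -0.8, -0.4]
gripper_width: 0.0637
t 12.1 pos [ 0.5115 -0.0399  0.0349] phi_y 95.69 tilt z [ 0.0008 -0.0001 -1.    ] F [ 0.1089 -0.7622 -0.4145] w 0.0637
shift mm [0.9558 0.1304 4.9374] turn(toolz deg) 0.03946513485435332
```

View pics/g_side.png

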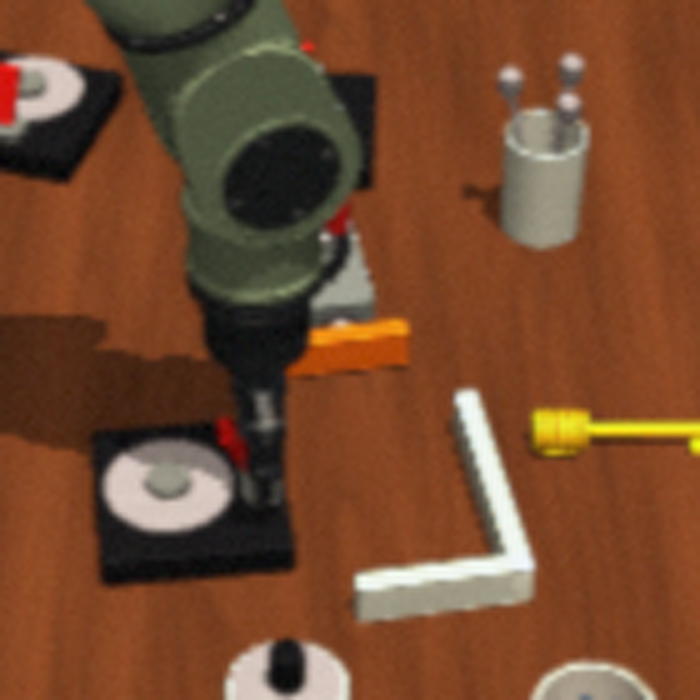

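Aligned over the housing: the near finger is at about (265,490) in the crop and the toggle sits between the fingers. Lowering 5 mm, then closing.

```bash
python3 -m creep '[[75,0.001,0,0.003,0],[75,0,0,0.002,0],[65,0,0,0,0],[55,0,0,0,0],[45,0,0,0,0],[45,0,0,0,0],[45,0,0,0,0]]'; python3 go.py 0.5105 -0.0399 0.03 95.65
```

```text
time_s: 13.02
ee_pos: [0.5102, -0.04, 0.0297]
ee_rot: [-0.156, 3.137, -0.0]
wrist_force: [-1.9, -0.2, 8.2]
gripper_width: 0.0423
t 13.025 pos [ 0.5102 -0.04    0.0297] phi_y 95.69 tilt z [ 0.0003 -0.0002 -1.    ] F [-1.9074 -0.1622  8.1953] w 0.0423
shift mm [-0.3058  0.0478 -0.3341] turn(toolz deg) 0.043210785222726145
```

```bash
python3 - <<'E'
from clampfit import *
z=np.array([.6858,-.1262,.1517])
print(toC(z,status.get_obs()["ee_pos"]))
for p in((-160,77),(-20,77),(-20,72)): print(p,fromC(z,p))
E
python3 -m creep '[[30,0,0,0,-1.5],[30,0,0,0,-1.5],[30,0,0,0,0]]'; python3 go.py 0.516 -0.0743 0.03 98.69
```

```text
[-160.55306501  111.7681665 ]
(-160, 77) [ 0.51600135 -0.07426331]
(-20, 77) [ 0.65439354 -0.05310667]
(-20, 72) [ 0.65514913 -0.05804925]
time_s: 13.4
ee_pos: [0.5104, -0.0396, 0.0297]
ee_rot: [-0.239, 3.132, 0.001]
wrist_force: [-0.6, 2.2, 6.5]
gripper_width: 0.0419
t 13.4 pos [ 0.5104 -0.0396  0.0297] phi_y 98.72 tilt z [ 0.0006  0.0004 -1.    ] F [-0.5769  2.2261  6.5234] w 0.0419
shift mm [ -0.3049 -35.1532  -0.3604] turn(toolz deg) 0.03265234526519123
```

```bash
python3 -m creep '[[30,0,-0.005,0,0],[30,0,-0.008,0,0],[30,0,-0.009,0,0],[30,0,-0.008,0,0],[30,0,-0.005,0,0],[30,0,0,0,0]]'; python3 go.py 0.516 -0.0743 0.03 98.69; python3 - <<'E'
from clampfit import *
for n in("top","side"):
    f=optics.grab_frame(n); save(f,"h_"+n+".png",(130,270,220,360) if n=="side" else (140,280,200,360),5)
    W=cloud(f)
    z=np.array({"top":[.6868,-.124,.1517],"side":[.6849,-.1285,.1516]}[n])
    X,Y,Z=W[...,0],W[...,1],W[...,2]; c,s=np.cos(z[2]),np.sin(z[2]); A=(X-z[0])*c+(Y-z[1])*s; B=-(X-z[0])*s+(Y-z[1])*c
    m=(A>-.32)&(A<-.112)&(B>-.05)&(B<.18)&(Z>.02)&(Z<.033); Q=np.c_[A[m],B[m]]*1000; print(n,m.sum(),Q.min(0),Q.max(0),cv2.minAreaRect(Q.astype(np.float32)))
E
```

```text
time_s: 14.15
ee_pos: [0.5158, -0.0746, 0.0297]
ee_rot: [-0.237, 3.132, 0.0]
wrist_force: [0.1, -0.3, 5.6]
gripper_width: 0.0419
t 14.15 pos [ 0.5158 -0.0746  0.0297] phi_y 98.67 tilt z [ 0.0009  0.0002 -1.    ] F [ 0.1096 -0.2831  5.6318] w 0.0419
shift mm [-0.2262  0.2841 -0.345 ] turn(toolz deg) -0.01938592917797166
top 13 [-186.75636974  139.29382722] [-142.38581748  145.90872504] ((-164.68606567382812, 141.81173706054688), (6.309971332550049, 44.30587387084961), 86.6250991821289)
side 788 [-279.93856305    4.52802431] [-139.96769012  151.59011747] ((-209.6754608154297, 78.32857513427734), (146.58065795898438, 139.88250732421875), 89.5008544921875)
```

View pics/h_side.png

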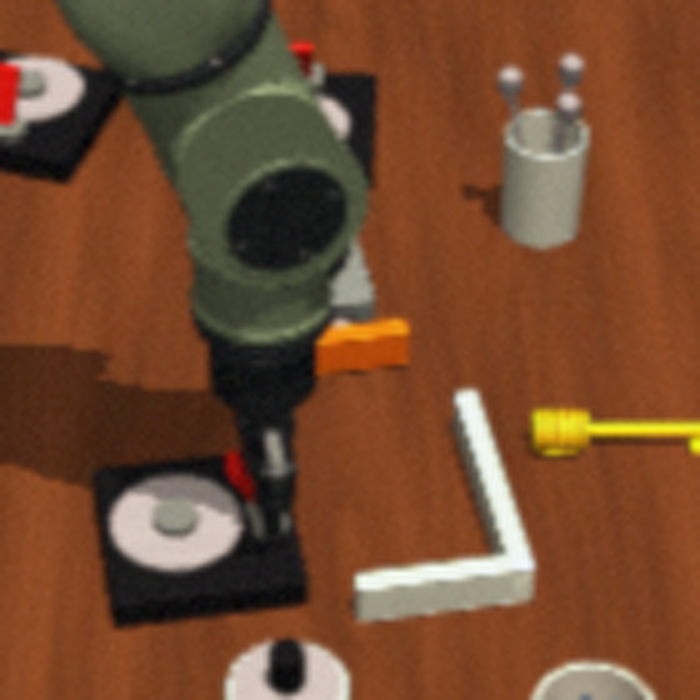

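View pics/h_top.png

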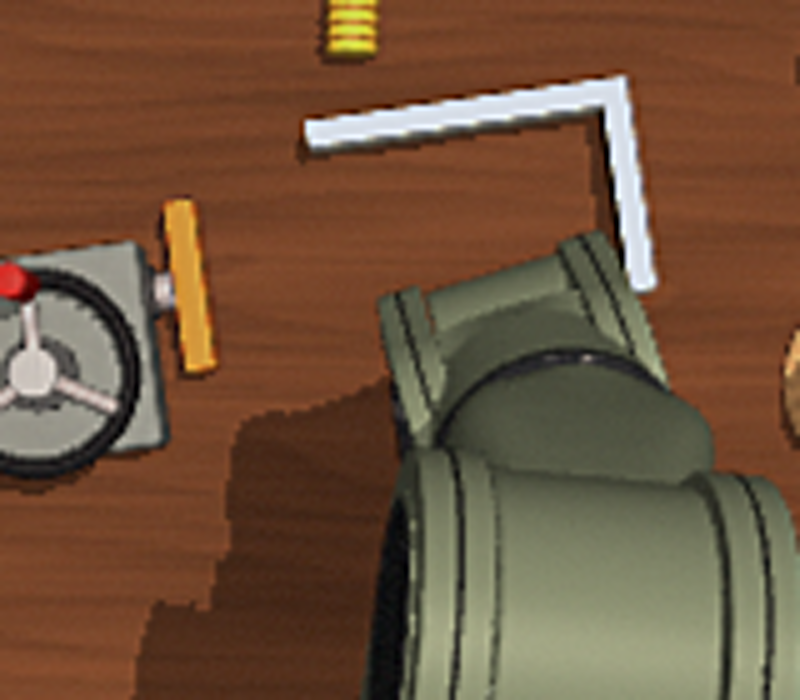

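```bash
python3 -m creep '[[30,-0.007,0,0,0],[30,-0.014,0,0,0],[30,-0.015,0,0,0],[30,-0.015,0,0,0],[30,-0.015,0,0,0],[30,-0.015,0,0,0],[30,-0.015,0,0,0],[30,-0.014,0,0,0],[30,-0.01,0,0,0],[30,-0.006,0,0,0],[30,0,0,0,0]]'; python3 go.py 0.6544 -0.0531 0.03 98.69; python3 - <<'E'
from clampfit import *
z=np.array([.6858,-.1262,.1517]); print(toC(z,status.get_obs()["ee_pos"]))
for n in("top","side"):
    f=optics.grab_frame(n); save(f,"i_"+n+".png",(130,270,220,360) if n=="side" else (140,280,200,360),5)
E
```

```text
time_s: 15.62
ee_pos: [0.64, -0.0557, 0.0297]
ee_rot: [0.238, -3.132, 0.001]
wrist_force: [-3.0, -0.9, 8.5]
gripper_width: 0.0419
t 15.625 pos [ 0.64   -0.0557  0.0297] phi_y 98.69 tilt z [-0.0003 -0.0005 -1.    ] F [-2.9618 -0.9288  8.5092] w 0.0419
shift mm [-14.6239   0.3749  -0.2859] turn(toolz deg) 0.001010812291582397
[-34.61662047  76.63081104]
```

View pics/i_side.png

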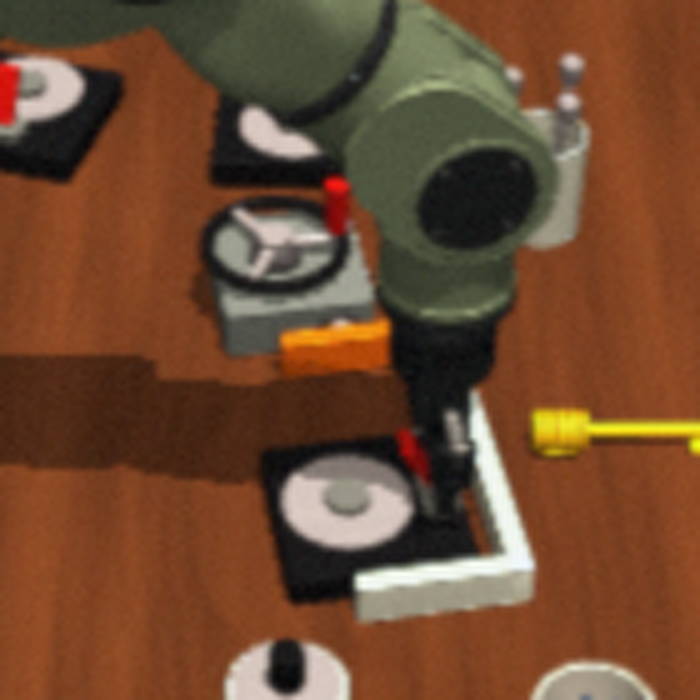

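```bash
python3 -m creep '[[30,-0.006,0,0,0],[30,-0.004,0,0,0],[30,-0.001,0,0,0],[30,0,0,0,0]]';python3 -m creep '[[30,-0.002,0,0,0],[30,0,0,0,0]]';python3 -m creep '[[30,-0.001,0,0,0],[30,0,0,0,0]]'; python3 go.py 0.6544 -0.0531 0.03 98.69
```

```text
time_s: 16.23
ee_pos: [0.6501, -0.0542, 0.0297]
ee_rot: [0.238, -3.131, 0.001]
wrist_force: [-8.1, -2.1, 11.2]
gripper_width: 0.042
time_s: 16.48
ee_pos: [0.6522, -0.0539, 0.0297]
ee_rot: [0.238, -3.131, 0.001]
wrist_force: [-6.9, -1.1, 11.4]
gripper_width: 0.042
time_s: 16.73
ee_pos: [0.6531, -0.0538, 0.0297]
ee_rot: [0.238, -3.131, 0.001]
wrist_force: [-8.4, -1.6, 11.6]
gripper_width: 0.0422
t 16.725 pos [ 0.6531 -0.0538  0.0297] phi_y 98.69 tilt z [-0.0018 -0.0008 -1.    ] F [-8.3786 -1.6216 11.5618] w 0.0422
shift mm [-1.4231  0.4624 -0.3268] turn(toolz deg) -0.003427631832110478
```

```bash
python3 -m creep '[[30,-0.001,0,0,0],[30,0,0,0,0]]';python3 -m creep '[[30,-0.001,0,0,0],[30,0,0,0,0]]'; python3 -m creep '[[30,-0.001,0,0,0],[30,0,0,0,0]]';  python3 - <<'E'
from clampfit import *
z=np.array([.6858,-.1262,.1517]); print(toC(z,status.get_obs()["ee_pos"]))
f=optics.grab_frame("side"); save(f,"j_side.png",(190,270,260,360),7)
E
```

```text
time_s: 16.98
ee_pos: [0.6541, -0.0536, 0.0297]
ee_rot: [0.238, -3.131, 0.001]
wrist_force: [-7.3, -0.9, 11.9]
gripper_width: 0.0425
time_s: 17.23
ee_pos: [0.6548, -0.0536, 0.0297]
ee_rot: [0.238, -3.13, 0.001]
wrist_force: [-9.4, -1.8, 13.5]
gripper_width: 0.0421
time_s: 17.48
ee_pos: [0.655, -0.0535, 0.0296]
ee_rot: [0.238, -3.128, 0.001]
wrist_force: [-17.7, -2.8, 18.8]
gripper_width: 0.0421
[-19.49886596  76.49500645]
```

View pics/j_side.png

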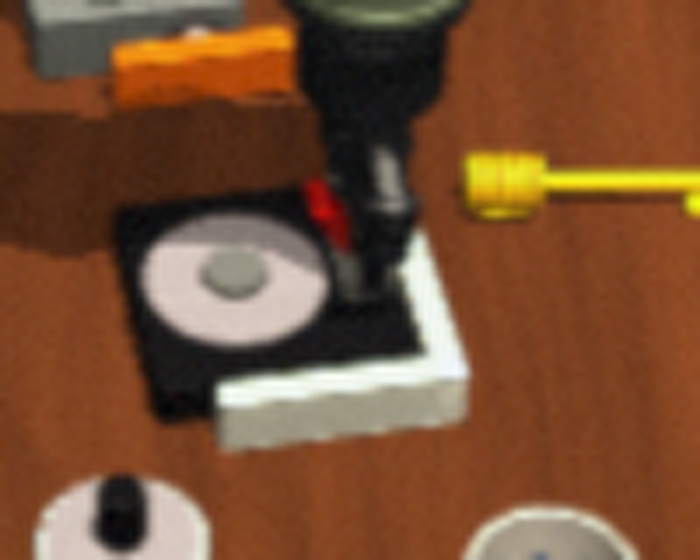

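```bash
python3 -m creep '[[55,0.001,0,0,0],[75,0,0,0,0],[75,0,0,0,0],[75,0,0,-0.02,0],[75,0,0,-0.04,0],[75,0,0,-0.045,0],[75,0,0,-0.035,0],[75,0,0,0,0]]';  python3 - <<'E'
from clampfit import *
import go
z=np.array([.6858,-.1262,.1517]); p=fromC(z,(-60,343.5)); print("crank pred",p, "hub",fromC(z,(-110,345)))
for n in("top","side"):
    f=optics.grab_frame(n); save(f,"k_"+n+".png",(130,270,220,360),5)
    for l in("crank_top","wheel_hub","kettle_base","toggle_tip"): print(n,l,[(np.round(d["at"],4).tolist(),round(d["p"],2)) for d in spot_point(f,l)][:2])
    W=cloud(f);X,Y,Z=W[...,0],W[...,1],W[...,2]
    m=(X>.45)&(X<.62)&(Y>.12)&(Y<.28)&(Z>.100)&(Z<.13); print("crank",m.sum(),W[m].mean(0),np.ptp(W[m],0))
go.to([.5745,.2032,.15],98.69)
E
```

```text
time_s: 18.52
ee_pos: [0.657, -0.053, 0.1733]
ee_rot: [-0.238, 3.127, -0.001]
wrist_force: [0.1, -0.1, -1.7]
gripper_width: 0.0639
crank pred [0.5746 0.2043] hub [0.5249 0.1982]
top crank_top [([0.5766, 0.2019, 0.1143], 0.7), ([0.5912, -0.509, -0.004], 0.7)]
top wheel_hub [([0.5262, 0.201, 0.0679], 0.91)]
top kettle_base [([0.3082, 0.4445, -0.0015], 0.87), ([0.315, -0.4412, -0.0003], 0.74)]
top toggle_tip [([0.5476, 0.4402, 0.0873], 0.57), ([0.2998, 0.4194, 0.0833], 0.55)]
crank 45 [0.5748 0.2056 0.1124] [0.0195 0.0177 0.0182]
side crank_top [([0.5762, 0.2117, 0.1131], 0.91)]
side wheel_hub [([0.5252, 0.1988, 0.0684], 0.7)]
side kettle_base [([0.5475, 0.4169, -0.0019], 0.92), ([0.3152, -0.4396, 0.0038], 0.9)]
side toggle_tip [([0.5465, 0.4411, 0.084], 0.62), ([0.2901, -0.447, 0.083], 0.6)]
crank 22 [0.5741 0.2001 0.1092] [0.0163 0.0241 0.0187]
t 19.025 pos [ 0.6557 -0.053   0.169 ] phi_y 98.70 tilt z [-0.0005 -0.0001 -1.    ] F [-0.6824  0.9834 -0.2145] w 0.0641
shift mm [ 41.5108 265.5843  19.0388] turn(toolz deg) 0.009490962361567767
```

View pics/k_side.png

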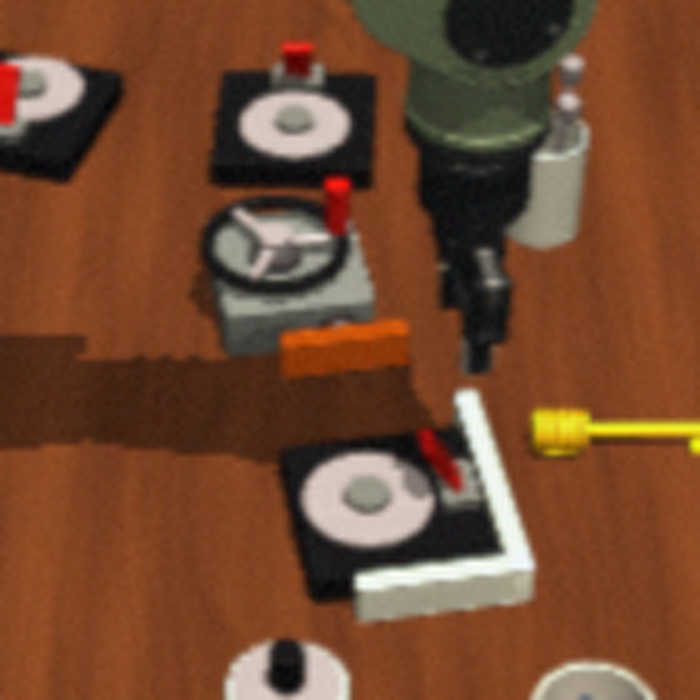

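```bash
python3 -m creep '[[75,0.003,0.017,0,0],[65,0.006,0.037,0,0],[65,0.006,0.037,0,0],[65,0.006,0.037,0,0],[65,0.006,0.037,0,0],[65,0.006,0.037,0,0],[65,0.006,0.037,0,0],[65,0.003,0.026,0.005,0],[65,0,0,0.01,0],[65,0,0,0,0]]'; python3 go.py 0.5746 0.2035 0.082 98.69; python3 - <<'E'
from h import *
f=optics.grab_frame("side"); save(f,"l_side.png",(110,220,220,330),6)
E
```

```text
time_s: 20.27
ee_pos: [0.5738, 0.2022, 0.1537]
ee_rot: [0.238, -3.131, 0.001]
wrist_force: [-1.0, 0.0, -0.5]
gripper_width: 0.0552
t 20.275 pos [0.5738 0.2022 0.1537] phi_y 98.70 tilt z [-0.0011 -0.0009 -1.    ] F [-0.9735  0.0436 -0.4823] w 0.0552
shift mm [-1.0971  1.1831 71.6484] turn(toolz deg) 0.008726688972672036
```

View pics/l_side.png

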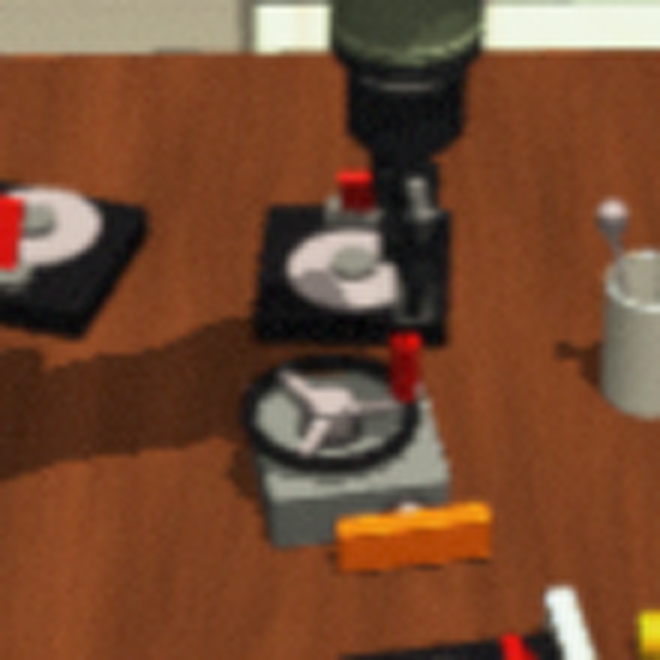

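```bash
python3 -m creep '[[65,-0.001,0.001,0.02,0],[65,0,0,0.025,0],[65,0,0,0.017,0],[65,0,0,0.01,0],[55,0,0,0,0],[45,0,0,0,0],[35,0,0,0,0],[25,0,0,0,0],[15,0,0,0,0],[15,0,0,0,0]]'; python3 go.py 0.5746 0.2035 0.082 98.69
```

```text
time_s: 21.58
ee_pos: [0.5753, 0.204, 0.0828]
ee_rot: [-0.238, 3.132, 0.001]
wrist_force: [-1.6, 2.0, 7.0]
gripper_width: 0.0188
t 21.575 pos [0.5753 0.204  0.0828] phi_y 98.71 tilt z [ 0.0008  0.0006 -1.    ] F [-1.5589  1.9821  7.0441] w 0.0188
shift mm [ 0.7385 -0.435   0.8339] turn(toolz deg) 0.016774976296105137
```

```bash
cat > circ.py <<'E'
import numpy as np,sys
a,b,st=map(float,sys.argv[1:4]); R=50
w=np.radians(np.arange(a,b+1e-6,st)); P=np.round(np.c_[-R*np.cos(w),-R*np.sin(w)]*2)/2
print(np.degrees(w[-1]),(np.diff(P,axis=0)).tolist())
E
python3 circ.py 2 92 15; python3 circ.py 92 362 15
```

```text
92.0 [[2.0, -13.0], [5.5, -12.0], [8.5, -10.0], [10.5, -7.5], [12.5, -4.5], [12.5, -1.5]]
362.0 [[13.0, 2.0], [12.0, 5.5], [10.0, 8.5], [7.5, 10.5], [4.5, 12.5], [1.5, 12.5], [-2.0, 13.0], [-5.5, 12.0], [-8.5, 10.0], [-10.5, 7.5], [-12.5, 4.5], [-12.5, 1.5], [-13.0, -2.0], [-12.0, -5.5], [-10.0, -8.5], [-7.5, -10.5], [-4.5, -12.5], [-1.5, -12.5]]
```

```bash
python3 -m creep '[[15,0.002,-0.013,0,0],[15,0.0055,-0.012,0,0],[15,0.0085,-0.010,0,0]]';python3 -m creep '[[15,0.0105,-0.0075,0,0],[15,0.0125,-0.0045,0,0],[15,0.0125,-0.0015,0,0],[15,0,0,0,0]]'; python3 - <<'E'
from clampfit import *
z=np.array([.6858,-.1262,.1517]); o=status.get_obs(); q=toC(z,o["ee_pos"]); print(q,q-[-110,345],o["ee_pos"],o["wrist_force"])
f=optics.grab_frame("side"); save(f,"m_side.png",(110,220,220,330),6)
E
```

```text
time_s: 21.95
ee_pos: [0.5646, 0.1672, 0.0828]
ee_rot: [-0.239, 3.131, 0.002]
wrist_force: [-2.8, 8.0, 6.0]
gripper_width: 0.0184
time_s: 22.45
ee_pos: [0.5309, 0.1488, 0.0828]
ee_rot: [-0.239, 3.132, 0.002]
wrist_force: [-4.1, 5.0, 6.7]
gripper_width: 0.0187
[-111.52512498  295.24743182] [ -1.52512498 -49.75256818] [0.53093823 0.14880315 0.08279782] [-4.08887364  5.03689434  6.74599422]
```

View pics/m_side.png

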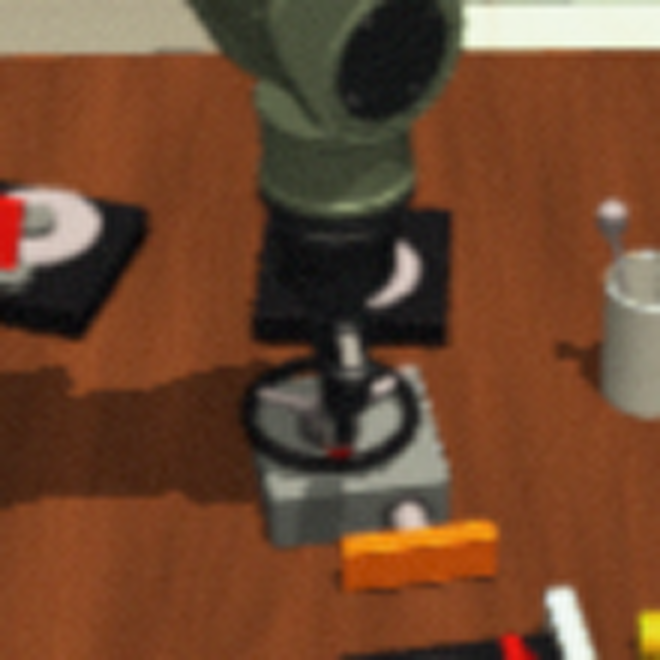

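The crank is turning freely with about 4–5 N, and the jaw is advancing. Continuing.

```bash
python3 -m creep '[[15,0.013,0.002,0,0],[15,0.012,0.0055,0,0],[15,0.010,0.0085,0,0],[15,0.0075,0.0105,0,0],[15,0.0045,0.0125,0,0],[15,0.0015,0.0125,0,0]]' && python3 -m creep '[[15,-0.002,0.013,0,0],[15,-0.0055,0.012,0,0],[15,-0.0085,0.010,0,0],[15,-0.0105,0.0075,0,0],[15,-0.0125,0.0045,0,0],[15,-0.0125,0.0015,0,0]]'; python3 - <<'E'
from clampfit import *
z=np.array([.6858,-.1262,.1517]); o=status.get_obs(); q=toC(z,o["ee_pos"]); print(q,q-[-110,345],o["ee_pos"],o["wrist_force"])
E
```

```text
time_s: 23.25
ee_pos: [0.4759, 0.1913, 0.0828]
ee_rot: [-0.237, 3.132, -0.001]
wrist_force: [5.1, -3.4, 8.9]
gripper_width: 0.0181
time_s: 24.0
ee_pos: [0.5191, 0.2483, 0.0828]
ee_rot: [0.24, -3.132, -0.001]
wrist_force: [-3.3, -0.3, 10.5]
gripper_width: 0.0188
[-108.21669237  395.37918981] [ 1.78330763 50.37918981] [0.51907687 0.24828492 0.08277318] [-3.25017063 -0.28635091 10.51383019]
```

```bash
python3 -m creep '[[15,-0.013,-0.002,0,0],[15,-0.012,-0.0055,0,0],[15,-0.010,-0.0085,0,0],[15,-0.0075,-0.0105,0,0],[15,-0.0045,-0.0125,0,0],[15,-0.0015,-0.0125,0,0]]' && python3 -m creep '[[15,0.002,-0.013,0,0],[15,0.0055,-0.012,0,0],[15,0.0085,-0.010,0,0],[15,0.0105,-0.0075,0,0],[15,0.0125,-0.0045,0,0],[15,0.0125,-0.0015,0,0],[15,0,0,0,0]]'; python3 - <<'E'
from clampfit import *
z=np.array([.6858,-.1262,.1517]); o=status.get_obs(); q=toC(z,o["ee_pos"]); print(q,q-[-110,345],o["ee_pos"],o["wrist_force"])
f=optics.grab_frame("side"); save(f,"n_side.png",(130,270,220,360),5)
E
python3 circ.py 452 482 15;python3 circ.py 482 560 6
```

```text
time_s: 24.75
ee_pos: [0.5753, 0.2042, 0.0828]
ee_rot: [-0.239, 3.132, 0.002]
wrist_force: [-4.7, 3.2, 9.9]
gripper_width: 0.0184
time_s: 25.62
ee_pos: [0.5308, 0.1488, 0.0828]
ee_rot: [0.24, -3.132, -0.002]
wrist_force: [-4.3, 5.4, 8.8]
gripper_width: 0.0181
[-111.69085126  295.27886917] [ -1.69085126 -49.72113083] [0.53076965 0.14880918 0.08278884] [-4.26805235  5.40061631  8.75700493]
482.00000000000006 [[13.0, 2.0], [12.0, 5.5]]
560.0 [[4.5, 3.0], [3.5, 3.5], [4.0, 4.0], [3.0, 4.0], [2.5, 4.5], [2.5, 5.0], [1.5, 4.5], [1.0, 5.5], [1.0, 5.0], [0.0, 5.0], [-0.5, 5.5], [-1.0, 5.0], [-1.5, 5.0]]
```

View pics/n_side.png

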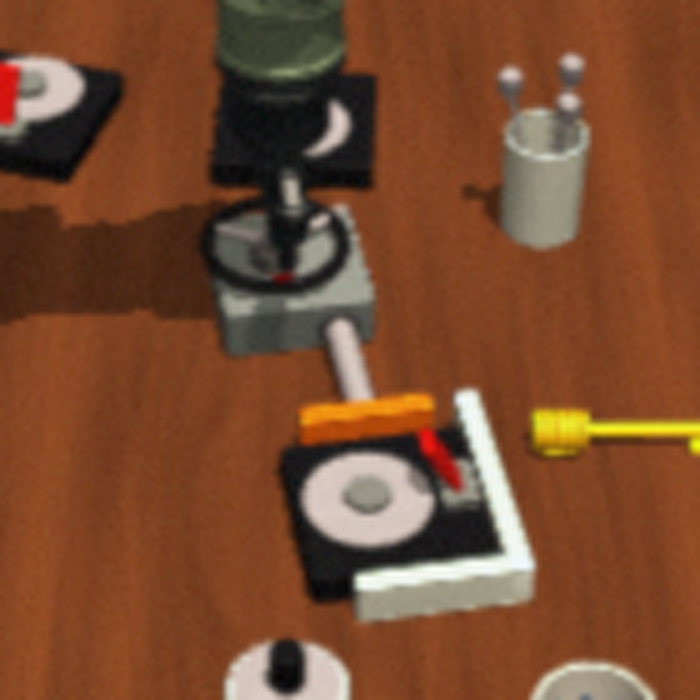

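```bash
cat > f.py <<'E'
from clampfit import *
z=np.array([.6858,-.1262,.1517]); o=status.get_obs(); q=toC(z,o["ee_pos"])-[-110,345]
w=-np.arctan2(q[1],q[0])%(2*np.pi); F=o["wrist_force"]; c,s=np.cos(z[2]),np.sin(z[2]); Fc=np.array([c*F[0]+s*F[1],-s*F[0]+c*F[1]])
t=np.array([-np.sin(w),-np.cos(w)]); r=np.array([np.cos(w),-np.sin(w)])
print("t",o["time_s"],"wheel deg",np.degrees(w)+360,"r",np.hypot(*q),"Ftan(resist)",-Fc@t,"Frad",Fc@r,F)
E
python3 -m creep '[[15,0.013,0.002,0,0],[15,0.012,0.0055,0,0],[15,0,0,0,0]]';python3 f.py; python3 -m creep '[[15,0.0045,0.003,0,0],[15,0.0035,0.0035,0,0],[15,0.004,0.004,0,0],[15,0,0,0,0]]';python3 f.py;  python3 -m creep '[[15,0.003,0.004,0,0],[15,0,0,0,0]]';python3 f.py;  python3 -m creep '[[15,0.0025,0.0045,0,0],[15,0,0,0,0]]';python3 f.py
```

```text
time_s: 26.05
ee_pos: [0.5054, 0.1527, 0.0828]
ee_rot: [-0.24, 3.132, 0.002]
wrist_force: [-0.5, 5.6, 8.1]
gripper_width: 0.0183
t 26.05 wheel deg 481.9282112972147 r 49.51283790729855 Ftan(resist) -2.676041475659944 Frad -4.938191673320577 [-0.5107262   5.59339733  8.10181658]
time_s: 26.55
ee_pos: [0.4927, 0.1608, 0.0828]
ee_rot: [-0.239, 3.131, 0.001]
wrist_force: [-0.1, 4.0, 8.6]
gripper_width: 0.0186
t 26.55 wheel deg 499.4169258961223 r 49.40785725774329 Ftan(resist) -2.7355571685387683 Frad -2.9578955155879707 [-0.14331307  4.02639793  8.64807163]
time_s: 26.8
ee_pos: [0.4892, 0.1641, 0.0828]
ee_rot: [-0.238, 3.131, 0.001]
wrist_force: [1.2, 3.0, 9.9]
gripper_width: 0.0183
t 26.8 wheel deg 504.97543819312205 r 49.408568245394406 Ftan(resist) -1.308895507007002 Frad -2.921473397586693 [1.2069913  2.96502719 9.90623704]
time_s: 27.05
ee_pos: [0.486, 0.1679, 0.0827]
ee_rot: [-0.238, 3.131, 0.0]
wrist_force: [0.7, 1.4, 10.2]
gripper_width: 0.0181
t 27.05 wheel deg 510.81716045178234 r 49.348468995064614 Ftan(resist) -0.6584667495992342 Frad -1.372220988465671 [ 0.6789151   1.36221995 10.17711211]
```

```bash
python3 circ.py 512 560 3; for i in 1; do python3 -m creep '[[15,0.001,0.0025,0,0]]' >/dev/null; python3 f.py; python3 -m creep '[[15,0.001,0.002,0,0]]' >/dev/null; python3 f.py; python3 -m creep '[[15,0.001,0.0025,0,0]]'>/dev/null;python3 f.py; python3 -m creep '[[15,0.001,0.002,0,0]]'>/dev/null;python3 f.py; done;python3 - <<'E'
from h import *
f=optics.grab_frame("side"); save(f,"o_side.png",(180,270,260,360),7)
E
```

```text
560.0 [[1.5, 2.5], [1.0, 2.5], [1.0, 2.0], [0.5, 2.5], [0.5, 3.0], [0.5, 2.5], [0.5, 2.5], [0.5, 2.5], [0.0, 2.5], [0.0, 2.5], [0.0, 3.0], [-0.5, 2.5], [-0.5, 2.5], [-0.5, 2.5], [-0.5, 2.5], [-1.0, 2.5]]
t 27.175 wheel deg 513.036312689734 r 49.31179777832513 Ftan(resist) 4.20487688247826 Frad -0.2498217932331776 [ 2.65405298 -3.27099424 10.43295915]
t 27.3 wheel deg 515.7252097991483 r 49.334062301905696 Ftan(resist) 4.74528159791188 Frad -1.1691110593047798 [ 3.56301292 -3.34506458  9.77436414]
t 27.425 wheel deg 518.7570827878862 r 49.36368071788272 Ftan(resist) 4.422836243377985 Frad -0.9896582385181594 [ 3.06468312 -3.33895511 10.22485066]
t 27.55 wheel deg 521.4012553707248 r 49.40197203488132 Ftan(resist) 4.564420574109793 Frad -2.7799258822859825 [ 4.56329903 -2.78176653  8.95046863]
```

View pics/o_side.png

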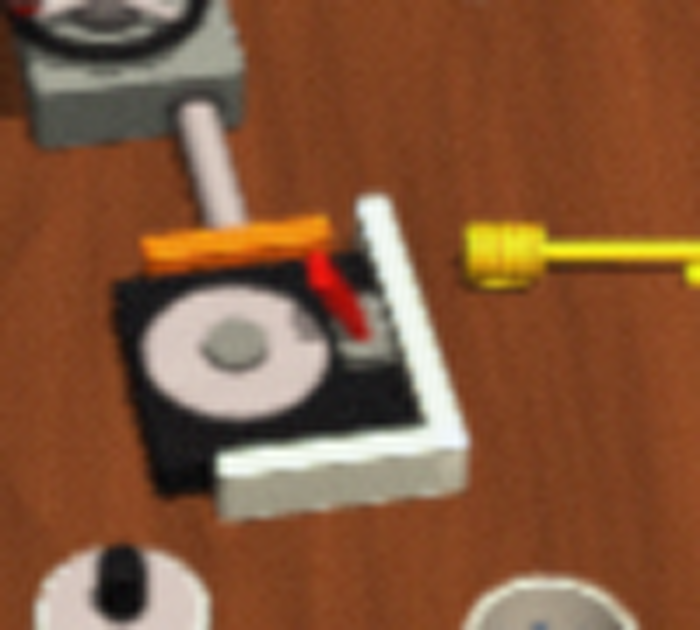

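```bash
python3 -m creep '[[15,0.0005,0.0025,0,0]]' >/dev/null; python3 f.py; python3 -m creep '[[15,0.0005,0.0025,0,0]]' >/dev/null; python3 f.py; python3 -m creep '[[15,0.0005,0.0025,0,0]]'>/dev/null;python3 f.py; python3 -m creep '[[15,0,0.0015,0,0]]'>/dev/null;python3 f.py; python3 -m creep '[[15,0,0.0015,0,0]]'>/dev/null;python3 f.py
```

```text
t 27.725 wheel deg 524.1587187669386 r 49.350273144934306 Ftan(resist) 3.7128103889995754 Frad -0.8566174238493837 [ 2.32090965 -3.02194189 10.58497511]
t 27.85 wheel deg 527.1882353803544 r 49.32306258142322 Ftan(resist) 4.2783309317562335 Frad 0.5772162229732402 [ 1.03122002 -4.19212111 12.0604982 ]
t 27.975 wheel deg 530.1390477013263 r 49.3599588035818 Ftan(resist) 4.808956880351147 Frad -0.6126510625453139 [ 2.11091254 -4.36410997 12.0499379 ]
t 28.1 wheel deg 531.9158040800212 r 49.33729863062873 Ftan(resist) 3.5309853318835422 Frad 1.4121896555015996 [-0.3329388  -3.78830949 13.21526545]
t 28.225 wheel deg 533.533620062366 r 49.31681125714903 Ftan(resist) 4.0371578527298855 Frad 1.5791545064225159 [-0.46855903 -4.30962004 13.81557833]
```

```bash
python3 -m creep '[[15,0,0.0015,0,0]]' >/dev/null; python3 f.py; python3 -m creep '[[15,0,0.0015,0,0]]' >/dev/null; python3 f.py; python3 -m creep '[[15,0,0.001,0,0]]'>/dev/null;python3 f.py; python3 -m creep '[[15,0,0.001,0,0]]'>/dev/null;python3 f.py
```

```text
t 28.35 wheel deg 535.2479783832234 r 49.323258713739385 Ftan(resist) 4.005207019473854 Frad 2.395486306080019 [-1.3986704  -4.45238801 13.5885531 ]
t 28.475 wheel deg 536.9588072638564 r 49.31879297335718 Ftan(resist) 3.806284231057965 Frad 3.2053881339495196 [-2.36440447 -4.37857331 15.15693289]
t 28.6 wheel deg 538.1926308823095 r 49.314912945550255 Ftan(resist) 4.388293863355945 Frad 3.419321833201699 [-2.56243615 -4.93789488 15.96419942]
t 28.725 wheel deg 539.3262363280963 r 49.333447642085694 Ftan(resist) 4.211894317486242 Frad 3.198945327509385 [-2.47089223 -4.67632297 14.82943508]
```

```bash
python3 -m creep '[[15,0,0.001,0,0]]' >/dev/null; python3 f.py; python3 -m creep '[[15,0,0.001,0,0]]' >/dev/null; python3 f.py; python3 -m creep '[[15,0,0.001,0,0]]'>/dev/null;python3 f.py;python3 - <<'E'
from h import *
f=optics.grab_frame("side"); save(f,"p_side.png",(180,270,260,360),7)
E
```

```text
t 28.85 wheel deg 540.4983255316262 r 49.32298483742351 Ftan(resist) 3.675384449309431 Frad 3.810918275356803 [-3.24821857 -4.18098374 14.88780498]
t 28.975 wheel deg 541.012782999559 r 49.337796209033115 Ftan(resist) 9.766757294278314 Frad 3.417787349003298 [ -2.08207676 -10.13586576  16.387746  ]
t 29.1 wheel deg 541.3242534004169 r 49.36237739076418 Ftan(resist) 14.154034283407164 Frad 2.893183084932239 [ -1.05427778 -14.40818147  16.03812365]
```

View pics/p_side.png

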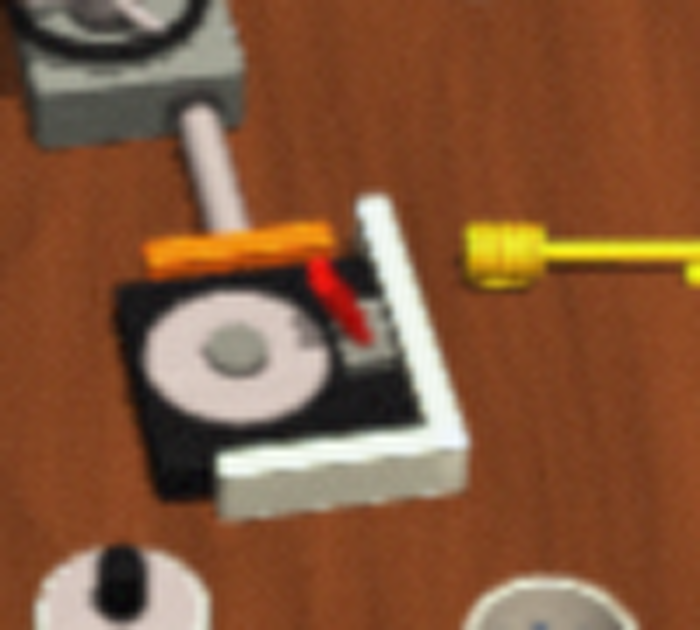

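The base is pinched, but the last step took the crank to 14 N against the 6–8 N wanted. Easing back.

```bash
python3 -m creep '[[15,0,-0.001,0,0]]' >/dev/null; python3 f.py; python3 -m creep '[[15,0,-0.001,0,0]]' >/dev/null; python3 f.py; python3 -m creep '[[15,0,0,0,0]]' >/dev/null; python3 f.py
```

```text
t 29.275 wheel deg 540.9476343289582 r 49.312552982730516 Ftan(resist) 6.296480383890526 Frad 4.045026636501387 [-3.15968712 -6.78411991 15.5224976 ]
t 29.4 wheel deg 540.6396353429675 r 49.314874839792246 Ftan(resist) -0.20978666500078286 Frad 4.400412465980857 [-4.38641458 -0.40866546 14.19117935]
t 29.525 wheel deg 540.6733274169271 r 49.35018679505645 Ftan(resist) 3.77663527963525 Frad 3.3610513704169125 [-2.80138131 -4.20855119 15.23997716]
```

```bash
python3 -m creep '[[15,0,0.0005,0,0]]' >/dev/null; python3 f.py; python3 -m creep '[[15,0,0,0,0]]' >/dev/null; python3 f.py
```

```text
t 29.65 wheel deg 540.7491685019467 r 49.347452622091694 Ftan(resist) 6.591750101804412 Frad 3.531351396087397 [-2.58662061 -7.01648102 15.38156662]
t 29.775 wheel deg 540.7693837700797 r 49.33635042931956 Ftan(resist) 6.493271232062352 Frad 3.3037087396857374 [-2.37719956 -6.88665267 14.72644386]
```

```bash
python3 -m creep '[[40,0,0,0,0],[65,0,0,0,0],[65,0,0,0,0],[65,0,0,-0.02,0],[65,0,0,-0.03,0],[65,0,0,-0.035,0],[65,0,0,0,0]]'; python3 - <<'E'
from clampfit import *
import go
for n in("top","side"):
    f=optics.grab_frame(n); save(f,"q_"+n+".png",(130,270,200,340),5)
    for l in("crank_top","jaw_face","kettle_base","toggle_tip"): print(n,l,[(np.round(d["at"],4).tolist(),round(d["p"],2)) for d in spot_point(f,l) if abs(d["at"][1])<.35])
    W=cloud(f);z=np.array({"top":[.6868,-.124,.1517],"side":[.6849,-.1285,.1516]}[n])
    X,Y,Z=W[...,0],W[...,1],W[...,2]; c,s=np.cos(z[2]),np.sin(z[2]); A=(X-z[0])*c+(Y-z[1])*s; B=-(X-z[0])*s+(Y-z[1])*c
    m=(A>-.17)&(A<-.0)&(B>.004)&(B<.138)&(Z>.02)&(Z<.033); Q=np.c_[A[m],B[m]]*1000; print(n,m.sum(),np.percentile(Q,[1,99],axis=0),cv2.minAreaRect(Q.astype(np.float32)))
    rgb=f["pixels"].astype(int); o=(rgb[...,0]>170)&(rgb[...,1]>70)&(rgb[...,1]<170)&(rgb[...,2]<80)&(A>-.125)&(A<-.015)&(B>.1)&(B<.275); print("orange B",np.percentile(B[o],[1,50,99]) if o.sum() else None)
    r=(rgb[...,0]>140)&(rgb[...,1]<70)&(rgb[...,2]<70)&(A>-.12)&(A<.05)&(B>0)&(B<.14); print("toggle",A[r].min(),A[r].max(),B[r].mean(),Z[r].max())
E
```

```text
time_s: 30.65
ee_pos: [0.4769, 0.1929, 0.1691]
ee_rot: [-0.238, 3.13, 0.002]
wrist_force: [0.6, -0.3, -0.1]
gripper_width: 0.0555
top crank_top [([0.4779, 0.1911, 0.1113], 0.6), ([0.6391, -0.134, 0.0387], 0.28)]
top jaw_face [([0.5984, 0.0036, 0.0182], 0.95), ([0.6056, -0.0714, 0.0003], 0.3)]
top kettle_base [([0.6056, -0.0657, -0.0008], 0.89)]
top toggle_tip []
top 1590 [[-138.5617    5.0736]
 [  -1.1309  136.8899]] ((-69.82061004638672, 71.03166961669922), (139.53564453125, 133.92518615722656), 0.06898743659257889)
orange B [0.1406 0.1493 0.1569]
toggle -0.046960039268404107 -0.01914651709487508 0.06893076104368893 0.08956804390701678
side crank_top [([0.4771, 0.1936, 0.1123], 0.74)]
side jaw_face [([0.6772, -0.0493, 0.035], 0.71), ([0.5961, 0.0036, 0.0238], 0.52), ([0.7441, 0.2924, -0.004], 0.41)]
side kettle_base [([0.6063, -0.0662, 0.0017], 0.79), ([0.6851, -0.1242, 0.0016], 0.33)]
side toggle_tip [([0.5282, -0.2968, 0.0049], 0.51), ([0.6321, -0.0605, 0.0874], 0.46)]
side 711 [[-138.6992    5.5158]
 [  -0.8369  135.8527]] ((-69.84599304199219, 70.98381805419922), (139.2687530517578, 133.71607971191406), 0.05022188276052475)
orange B [0.1367 0.1482 0.1996]
toggle -0.06488175561764918 -0.014851956040666896 0.07393476658534684 0.08668175098941
```

View pics/q_side.png

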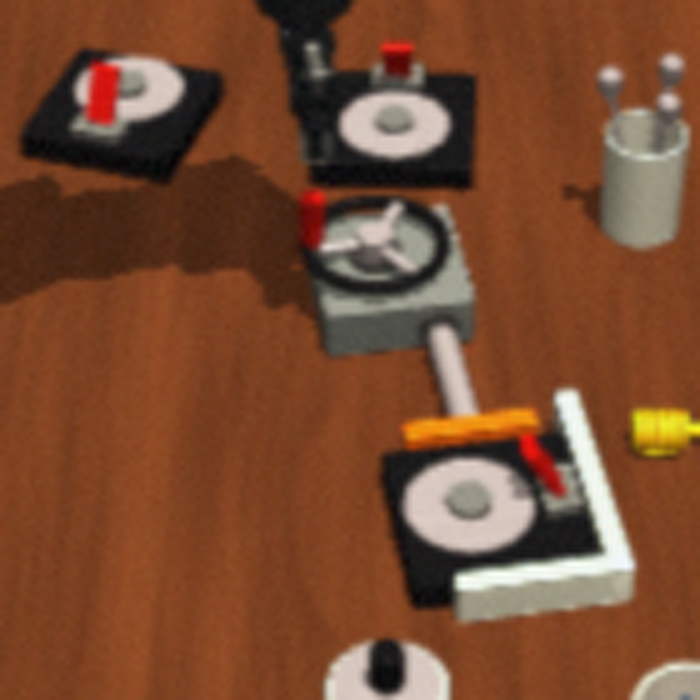

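View pics/q_top.png

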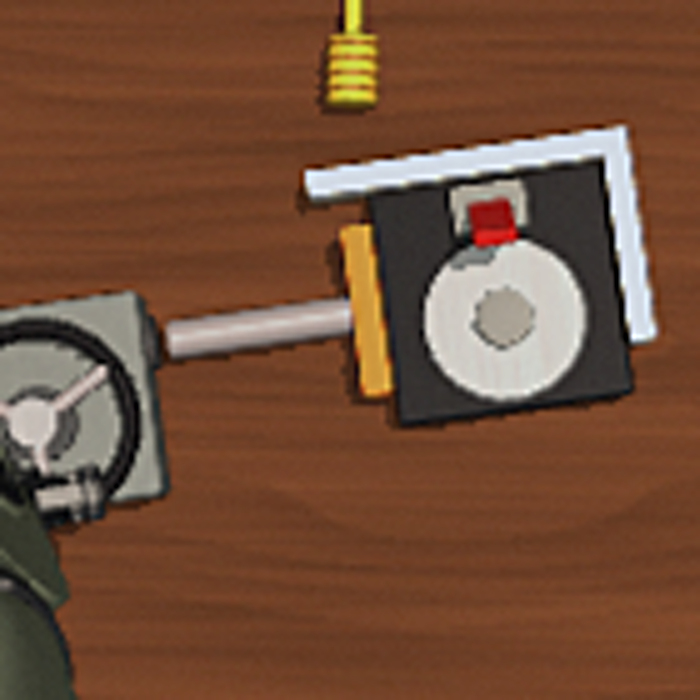

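```bash
python3 - <<'E'
from clampfit import *
import go
z=np.array([.6858,-.1262,.1517]); p=fromC(z,(-92,70)); print(p); go.to([p[0],p[1],.15],98.69)
E
```

```text
[ 0.5843 -0.0709]
t 31.15 pos [0.476  0.1925 0.167 ] phi_y 98.70 tilt z [-0.0005 -0.0003 -1.    ] F [ 0.6998  0.6086 -0.3819] w 0.0555
shift mm [ -67.1784 -276.7985   17.0309] turn(toolz deg) 0.010523064469580845
```

```bash
python3 -m creep '[[0,-0.005,-0.02,0,0],[0,-0.009,-0.037,0,0],[0,-0.009,-0.037,0,0],[0,-0.009,-0.037,0,0],[0,-0.009,-0.037,0,0],[0,-0.009,-0.037,0,0],[0,-0.009,-0.037,0,0],[0,-0.006,-0.025,0.005,0],[0,-0.002,-0.01,0.012,0],[0,0,0,0,0]]'; python3 go.py 0.5843 -0.0709 0.07 98.69;  python3 - <<'E'
from h import *
f=optics.grab_frame("side"); save(f,"r_side.png",(150,260,240,350),6)
E
```

```text
time_s: 32.4
ee_pos: [0.5836, -0.0708, 0.1492]
ee_rot: [0.238, -3.131, -0.001]
wrist_force: [-0.2, -0.0, -0.1]
gripper_width: 0.0005
t 32.4 pos [ 0.5836 -0.0708  0.1492] phi_y 98.70 tilt z [-0.0019  0.0003 -1.    ] F [-0.2059 -0.0473 -0.0547] w 0.0005
shift mm [-0.8289 -0.2643 79.1535] turn(toolz deg) 0.005250281542629409
```

View pics/r_side.png

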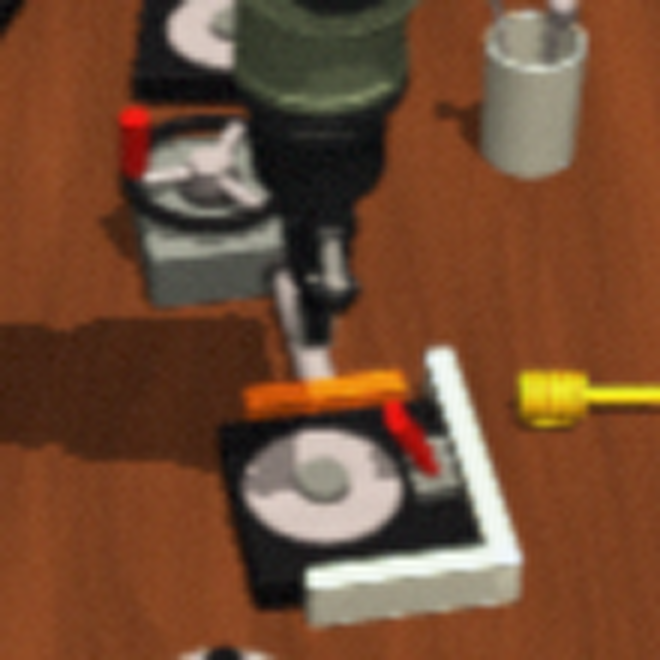

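```bash
python3 -m creep '[[0,0,0,0.025,0],[0,0,0,0.03,0],[0,0,0,0.018,0],[0,0,0,0.006,0],[0,0,0,0,0]]' && python3 -m creep '[[0,-0.01,0,0,0],[0,-0.01,0,0,0],[0,-0.008,0,0,0],[0,-0.007,0,0,0],[0,-0.007,0,0,0],[0,-0.007,0,0,0]]'; python3 -m creep '[[0,-0.006,0,0,0],[0,-0.006,0,0,0],[0,-0.005,0,0,0]]'; python3 - <<'E'
from clampfit import *
z=np.array([.6858,-.1262,.1517]); o=status.get_obs(); print(toC(z,o["ee_pos"]),o["wrist_force"])
f=optics.grab_frame("side"); save(f,"s_side.png",(150,260,240,350),6)
E
```

```text
time_s: 33.08
ee_pos: [0.5844, -0.0708, 0.0717]
ee_rot: [-0.239, 3.132, -0.0]
wrist_force: [-0.6, 0.2, 0.7]
gripper_width: 0.0003
time_s: 33.83
ee_pos: [0.633, -0.0637, 0.0714]
ee_rot: [0.238, -3.132, 0.0]
wrist_force: [-1.0, 0.1, 2.3]
gripper_width: -0.0003
time_s: 34.2
ee_pos: [0.6498, -0.0611, 0.0713]
ee_rot: [0.238, -3.132, 0.0]
wrist_force: [-1.4, 0.3, 0.1]
gripper_width: 0.0003
[-25.78940692  69.82367468] [-1.36617343  0.29550364  0.05253166]
```

View pics/s_side.png

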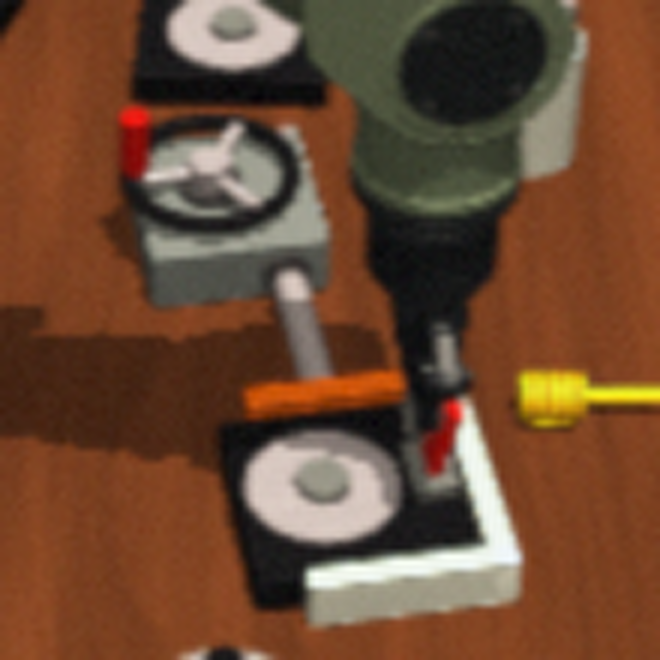

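The toggle has passed the middle. I'll push in small steps until it reaches its stop.

```bash
python3 -m creep '[[0,-0.003,0,0,0],[0,-0.002,0,0,0]]'|sed -n 2,4p; python3 -m creep '[[0,-0.002,0,0,0]]'|sed -n 2,4p;python3 -m creep '[[0,-0.001,0,0,0]]'|sed -n 2,4p;python3 -m creep '[[0,-0.001,0,0,0]]'|sed -n 2,4p
```

```text
ee_pos: [0.6544, -0.0604, 0.0713]
ee_rot: [0.238, -3.132, 0.0]
wrist_force: [-2.1, 0.0, -0.2]
ee_pos: [0.6564, -0.0601, 0.0713]
ee_rot: [0.238, -3.132, 0.0]
wrist_force: [-1.3, -0.1, -0.6]
ee_pos: [0.6574, -0.0599, 0.0713]
ee_rot: [0.238, -3.133, 0.0]
wrist_force: [-1.0, -0.4, 0.7]
ee_pos: [0.6584, -0.0598, 0.0713]
ee_rot: [0.238, -3.132, 0.0]
wrist_force: [-2.0, -0.8, -0.8]
```

```bash
for i in 1; do python3 -m creep '[[0,-0.001,0,0,0]]'|sed -n '2p;4p'; python3 -m creep '[[0,-0.001,0,0,0]]'|sed -n '2p;4p';python3 -m creep '[[0,-0.001,0,0,0]]'|sed -n '2p;4p';python3 -m creep '[[0,-0.001,0,0,0]]'|sed -n '2p;4p'; done; python3 - <<'E'
from clampfit import *
z=np.array([.6858,-.1262,.1517]); o=status.get_obs(); print(toC(z,o["ee_pos"]),o["wrist_force"])
f=optics.grab_frame("side"); save(f,"t_side.png",(170,250,260,340),8)
E
```

```text
ee_pos: [0.6594, -0.0596, 0.0713]
wrist_force: [-1.0, -0.3, 0.3]
ee_pos: [0.6599, -0.0596, 0.0712]
wrist_force: [-6.1, -1.0, 1.5]
ee_pos: [0.6603, -0.0595, 0.071]
wrist_force: [-11.5, -1.6, 3.9]
ee_pos: [0.6606, -0.0595, 0.0709]
wrist_force: [-16.4, -2.4, 5.6]
[-14.83341086  69.73349907] [-16.43526706  -2.39756077   5.58590378]
```

View pics/t_side.png

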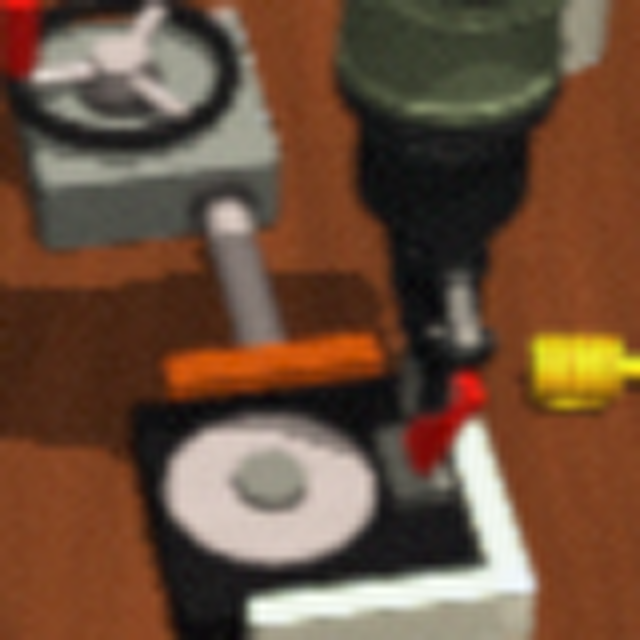

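Toggle is at its stop, with force up to 16 N. Backing away and checking.

```bash
python3 -m creep '[[0,0.004,0,0,0],[0,0.015,0,0,0],[0,0.02,0,0,0],[0,0.015,0,-0.01,0],[0,0,0,-0.035,0],[0,0,0,-0.04,0],[0,0.02,0.03,-0.03,0],[0,0.03,0.05,0,0],[0,0.03,0.05,0,0],[0,0.02,0.04,0,0],[0,0,0.04,0,0],[0,0,0.03,0,0],[0,0,0,0,0]]'; python3 - <<'E'
from clampfit import *
for n in("top","side"):
    f=optics.grab_frame(n); save(f,"u_"+n+".png",(120,330,200,470),2.6)
    if n=="side": save(f,"v_side.png",(170,270,250,350),7)
    W=cloud(f);z=np.array({"top":[.6868,-.124,.1517],"side":[.6849,-.1285,.1516]}[n])
    X,Y,Z=W[...,0],W[...,1],W[...,2]; c,s=np.cos(z[2]),np.sin(z[2]); A=(X-z[0])*c+(Y-z[1])*s; B=-(X-z[0])*s+(Y-z[1])*c
    m=(A>-.17)&(A<-.0)&(B>.004)&(B<.138)&(Z>.02)&(Z<.033); Q=np.c_[A[m],B[m]]*1000; print(n,m.sum(),np.percentile(Q,[1,99],axis=0).round(1).tolist(),cv2.minAreaRect(Q.astype(np.float32)))
    rgb=f["pixels"].astype(int); o=(rgb[...,0]>170)&(rgb[...,1]>70)&(rgb[...,1]<170)&(rgb[...,2]<80)&(A>-.125)&(A<-.015)&(B>.1)&(B<.275); print("orange B",np.percentile(B[o],[1,50,99]) if o.sum() else None)
    r=(rgb[...,0]>140)&(rgb[...,1]<70)&(rgb[...,2]<70)&(A>-.12)&(A<.05)&(B>0)&(B<.14); print("toggle",A[r].min(),A[r].max(),B[r].mean(),Z[r].max())
    for l in("toggle_tip","cup_white","cup_blue","spoon_caddy","honey_dipper","sugar_tin"): print(n,l,[(np.round(d["at"],3).tolist(),round(d["p"],2)) for d in spot_point(f,l)][:3])
    m=(X>.45)&(X<.61)&(Y>-.38)&(Y<-.22)&(Z>.086)&(Z<.105); print("lid",m.sum(),cv2.minEnclosingCircle(W[m][:,:2].astype(np.float32)*1000),np.median(Z[m]))
E
```

```text
time_s: 37.05
ee_pos: [0.4736, 0.157, 0.1865]
ee_rot: [-0.243, 3.131, 0.002]
wrist_force: [0.6, -0.1, 0.7]
gripper_width: 0.0003
top 1594 [[-138.7, 5.1], [-1.4, 137.0]] ((-69.90106964111328, 70.94588470458984), (139.51025390625, 133.8811492919922), 0.0660124272108078)
orange B [0.14044916 0.14938338 0.15713762]
toggle -0.02200649083160039 0.007529915861650874 0.06855000941730811 0.08864589208150941
top toggle_tip [([0.679, -0.058, 0.082], 0.58), ([0.295, 0.418, 0.081], 0.58), ([0.291, -0.446, 0.084], 0.51)]
top cup_white [([0.731, -0.302, 0.002], 0.86), ([0.792, 0.021, 0.003], 0.29)]
top cup_blue [([0.59, -0.508, -0.0], 0.71)]
top spoon_caddy [([0.752, 0.292, -0.0], 0.7)]
top honey_dipper [([0.79, 0.024, 0.003], 0.61)]
top sugar_tin [([0.526, -0.296, 0.005], 0.6)]
lid 552 ((529.7859497070312, -298.4189453125), 39.596763610839844) 0.09925888753889489
side 732 [[-138.7, 6.7], [-2.9, 137.1]] ((-70.17860412597656, 71.46412658691406), (139.43661499023438, 133.56878662109375), 0.42962646484375)
orange B [0.1358277  0.14822393 0.19354986]
toggle -0.09925031428332483 0.032649607371233985 0.07378204446226164 0.08901105922505703
side toggle_tip [([0.291, -0.449, 0.086], 0.45), ([0.298, 0.42, 0.084], 0.45)]
side cup_white [([0.726, -0.3, -0.005], 0.94)]
side cup_blue [([0.586, -0.506, -0.002], 0.72)]
side spoon_caddy [([0.746, 0.294, -0.003], 0.97)]
side honey_dipper [([0.786, 0.024, -0.001], 0.56)]
side sugar_tin [([0.529, -0.297, 0.007], 0.83)]
lid 330 ((529.5902099609375, -300.6733093261719), 42.093746185302734) 0.09823614899510869
```

View pics/v_side.png

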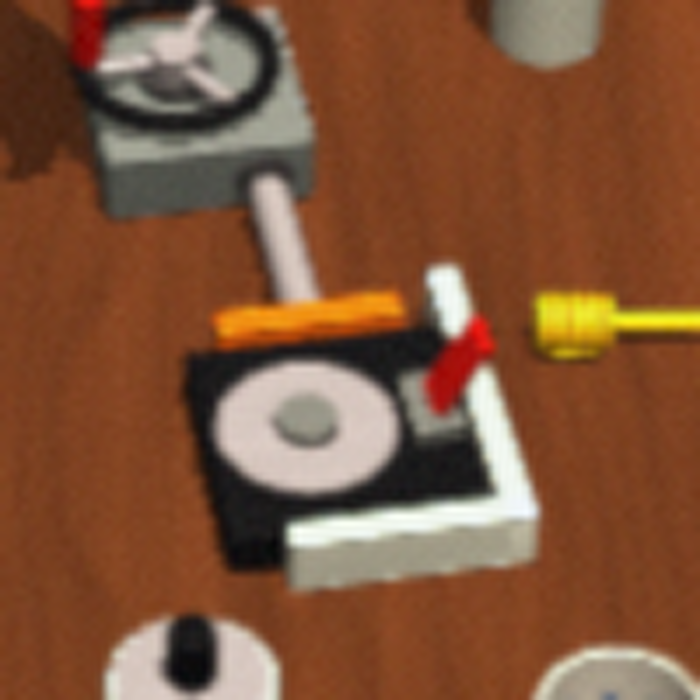

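View pics/u_top.png

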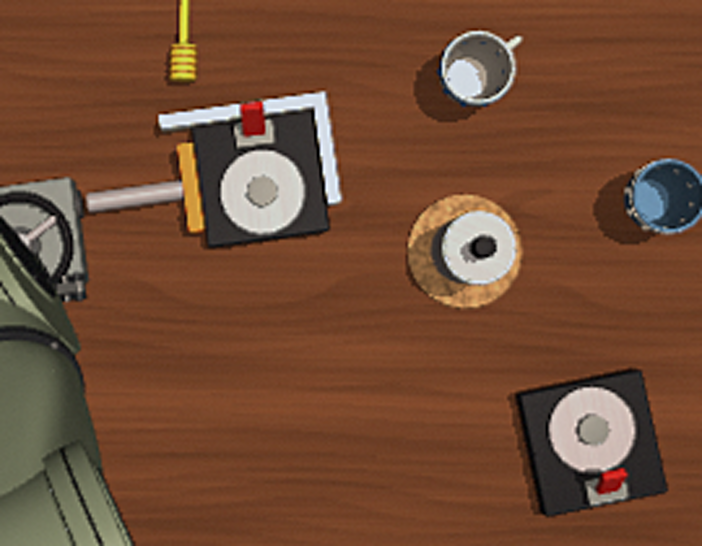

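```bash
python3 -c "
from station import manip,status
print(manip.sign_off()); print(status.get_obs()['time_s'])"
```

```text
the job is handed in; nothing more can be done
None
the job is handed in; nothing more can be done
```

The job is done in the order asked and was handed in at about 38 s of the 72 s allowed.

**What I did:**
1. Lifted the tin by its knob out of the bay and set it on the coaster.
2. Gripped the base nearest the robot by its switch housing, squared it to the clamp and slid it in until it met the fence.
3. Turned the crank about 1.5 turns clockwise until the jaw pinched the base.
4. Pushed the toggle over to its stop with the closed fingers and backed clear.

**Last checks:**
- **Base:** its centre is at clamp (-70, 71) mm and it is parallel to the clamp within 0.5°. The jaw face is at about 140 mm, as expected for a pinched base.
- **Toggle:** it leans to the fence side, with its tip about 7 mm past the fence face. That mirrors where it started, so it is fully on.
- **Tin:** upright, within 2 mm of the coaster's centre, lid about 99 mm up.
- **Bystanders:** the cups, caddy and honey dipper match their first readings within 5 mm.

**What was off or uncertain:**
- One crank step overshot to about 14 N against the 6–8 N wanted. I eased back and set it to about 6.5 N before letting go.
- The two cameras disagreed by up to about 5 mm in world y, so I averaged them; the contacts agreed with the average.
- In the final side picture the network did not find the toggle tip on the base. I judged the toggle by the top view, the stop force and the side picture itself.

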